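# Run the seam of a bonded panel, then weigh it down

### The job

Make the bonding station safe by pressing the mushroom stop button down until it latches. Take the stylus from its fork and, with its tip down in the seam channel of the panel, guide it steadily and slowly (about 2 cm a second or less) along the whole seam, starting at the end beside the brass screw; hang it back upright in its fork and stack all the steel plates squarely on the grey cover that the seam runs around, centred and lined up with its edges. With all that done, turn the button clockwise to release it so that it stays up, and leave the bins, bottle, tumbler and tape ring where they are.

Things in the scene. Friction and masses are not known exactly. Their poses are not given: they have to be found in the camera images.
- panel: fixed fixture: black base 150 x 214 x 12 with a metal panel, top face z = 19. Origin under the centre of the grey cover (76 in x, 110 in y, flush with the aluminium round it): pile the plates there, long side along y. Seam: dark channel 12 wide, floor at z = 12, round the cover; centre line (x, y) from its closed start (32, 61) by a brass screw to (-44, 61), (-44, -61), closed end (-10, -61) (mm)
- seam0 (a point): point 0 of 0 to 6 along the seam, on the channel floor, middle of its width; near the start (screw end) (mm)
- seam1 (a point): point 1 of 0 to 6 along the seam, on the channel floor, middle of its width; on the first arm (mm)
- seam2 (a point): point 2 of 0 to 6 along the seam, on the channel floor, middle of its width; first corner (mm)
- seam3 (a point): point 3 of 0 to 6 along the seam, on the channel floor, middle of its width; on the long side (mm)
- seam4 (a point): point 4 of 0 to 6 along the seam, on the channel floor, middle of its width; on the long side (mm)
- seam5 (a point): point 5 of 0 to 6 along the seam, on the channel floor, middle of its width; second corner (mm)
- seam6 (a point): point 6 of 0 to 6 along the seam, on the channel floor, middle of its width; near the end of the short arm (mm)
- stylus: stylus, 80 g, round about its z axis, 112 long, hanging upright in the fork. Origin at the tip, z up along the axis. From the tip: steel point 4 across up to 20, shank 10 across up to 60, flat round collar 32 across from 60 to 66, black handle 18 across from 66 to 112 (grip here) (mm)
- stand: fixed stylus stand; origin on the table, right under the place of the stylus's axis; x points to its back post, the fork opens to -x. Two level arms 12 wide, tops at z = 86, x = -20 to 32, slot 17 wide between them; post at x = 31 to 45. The stylus hangs with its shank in the slot and its collar flat on the arms, tip 26 above the table; lift it out and lower it in from above (mm)
- stop (a joint): press of the stop button, m: 0 up, 0.007 fully down. Takes about 5 N and stays where it is left. Held down by a latch: turning the head clockwise raises it by a cam (fully up at about 0.85 rad)
- stop_twist (a joint): turn of the button's head, rad: 0 at rest, positive clockwise seen from above, at most 0.9; a light spring turns it back to about 0 when let go, the button staying up. Pressing does not turn it
- stop_top (a point): centre of the top of the red mushroom head (40 across, 19 high, three white marks) on a fixed yellow box 72 x 72 x 60; z up. 92 above the table when up, 85 when pressed; under the head a 18 wide stem, 13 high when up, 6 when pressed (10 and 3 above a collar 3 thick, 38 across, on the box) (mm)
- plate0: steel pressing plate, H-shaped seen from above, about 0.4 kg, lying flat on a fixed black rubber mat 3 thick (280 x 240). 100 (x) x 66 (y) x 10 thick, with a waist in the middle only 24 wide in y and 36 long in x, to grip across y in the two notches; origin under its centre. All plates are alike; 2 to 4 are present (mm)
- plate1: steel pressing plate, H-shaped seen from above, about 0.4 kg, lying flat on a fixed black rubber mat 3 thick (280 x 240). 100 (x) x 66 (y) x 10 thick, with a waist in the middle only 24 wide in y and 36 long in x, to grip across y in the two notches; origin under its centre. All plates are alike; 2 to 4 are present (mm)
- plate2: steel pressing plate, H-shaped seen from above, about 0.4 kg, lying flat on a fixed black rubber mat 3 thick (280 x 240). 100 (x) x 66 (y) x 10 thick, with a waist in the middle only 24 wide in y and 36 long in x, to grip across y in the two notches; origin under its centre. All plates are alike; 2 to 4 are present (mm)
- plate3: steel pressing plate, H-shaped seen from above, about 0.4 kg, lying flat on a fixed black rubber mat 3 thick (280 x 240). 100 (x) x 66 (y) x 10 thick, with a waist in the middle only 24 wide in y and 36 long in x, to grip across y in the two notches; origin under its centre. All plates are alike; 2 to 4 are present (mm)
- bin_small: bystander: small open red plastic bin, 60 x 100 x 45; origin under its centre (mm)
- bin_large: bystander: open red plastic bin, 100 x 150 x 70; origin under its centre (mm)
- spray: bystander: white plastic bottle with a blue cap, 64 across, 130 tall (mm)
- tumbler: bystander: open steel tumbler, 72 across, 120 tall (mm)
- tape: bystander: flat black ring (tape core), 90 across, 24 high (mm)

How it is judged:
By the outcome, as a careful person would: the job done as asked, in the order asked, and still so for the second after the job is handed in, with the robot touching nothing.
Of plate0, plate1, plate2, plate3 only 2 to 4 are there at a start; the rules pass over those that are not, and their reading is None.
At some moment in a run one of plate0, plate1, plate2, plate3 may be knocked a few centimetres aside while the robot is not near it.
It also fails if it takes over 210 s, if anything falls off the work surface, if the arm or the gripper's body presses on something with over 40 N, if the wrist force passes 120 N, or if a joint passes its speed limit or range.

### The arm

A 6-joint arm with a two-finger parallel gripper is mounted at the origin on the work surface. World frame = base frame: x ahead of the robot, y to its left, z up, the work surface at z = 0. Lengths are in m, angles in degrees, forces in N, time in s.
With the tool pointing down it reaches from about 0.35 to 0.775 m from the base axis. Payload 7.3 kg.
Tool frame: the origin (TCP) lies midway between the tips of the shut fingers; the grasp point (between the pads) lies 19 mm behind it; z points along the fingers, x is the direction in which the jaws open and shut, and the axes are right-handed (so a half turn about z gives the same grasp; the last joint's range is limited). The gripper opens to 92 mm and grips with 3 to 60 N. Pads are 19 mm wide; open, the fingers measure 130 mm over their backs; the gripper's body (75 mm by 190 mm) begins 47 mm behind the grasp point.
Start: joints at [-73.912, 19.595, 87.324, -0, 73.075, -8.365], TCP at [0.217, -0.478, 0.227] pointing down, gripper open.
Joint ranges: [-145.02, 145.02], [-44.19, 115.74], [2.07, 154.8], [-57.11, 237.11], [16.16, 152.29], [-177.93, 177.93]. Speed limits (degrees/s): [147.25, 147.25, 180, 180, 180, 180].

### API

Orientations are given as a 3x3 rotation matrix whose columns are the frame's x, y, z axes.
In Python, from bench import sensors, vision, robot, nets gives the robot as it stands. The module is installed in compiled form; this text tells all that it offers.
- The arm moves only by the shell command python3 -m pendant 'ROWS' [OPENING]. ROWS is JSON, a list of rows, each an object of numbers: "dx", "dy", "dz": the shift along the tool's x, y, z in mm; "roll": the turn about the tool's z in degrees. A call has 1 to 10 rows; each row is the pose to reach, as a shift and turn from the pose commanded when the call began, along the tool's axes at that moment; what a row does not reach only later rows make up. A row lasts 1/12 s, in which the tool goes at most 41.7 mm and 7.16 degrees, less where a joint would pass 70% of its speed; a pose out of reach is approached as far as the arm can. A call with a gripper value outside its range is refused whole. OPENING is the finger opening in mm, from 0 to 91.8, set as the call begins (- or left out, the last holds). The fingers move at their own pace and stop on an object; the grip force is fixed at half the most. Time passes only in rows, so rows that repeat a pose let the fingers close. It gives the time, the measured TCP pose, the force and the opening at its end, in the units of the state.
- sensors.get_obs(): the state, without advancing time (a new reading comes with each control period).
- vision.read_camera(name): name is "side" or "top" or "wrist"; returns the picture (400x640x3 uint8, red, green, blue); there is no depth.
- vision.camera_info(name): a dict with "vertical_fov" (degrees; the focal length in pixels is half the picture's height over the tangent of half this angle, whatever the lens; pixels are square), "cx", "cy" (the principal point, pixels), "R" (3x3) and "t" (3): a world point X has camera coordinates R X + t; the wrist camera has in their place "tool_from_camera" (4x4, takes a point from camera to tool coordinates, whose origin is the TCP and whose axes are the tool frame's). Camera axes: x right, y down, z forward; pixel columns grow to the right and rows downward; lengths in m; the calibration is good to about 2 mm. A picture is of the moment at which its call begins: read the wrist's pose just before it. camera_info takes no time and is no camera call.
- robot.sign_off(): hands the job in, once; it reports no verdict.
Trained networks look in the newest picture that a camera, given by its name, has taken for a name from the list of things; names that differ only in an ending like _2 or _b are one class to them, and where a whole thing is asked for, a point or a joint stands for the part that bears it (a point fixed in the world has none). Each returns a list of dicts, best first, with "score" (0 to 1); they miss things now and then, are a little off and sometimes report something else, mostly with a low value. They report only what shows in the picture. A call takes as long as a camera call.
- nets.find_in(label, camera): "box" ([centre column, centre row, width, height] in pixels, round what is visible of it).
- nets.trace(label, camera): "mask" (400x640 bool, what is visible of it) and "box" ([centre column, centre row, width, height] in pixels, round what is visible of it).
The state is a dict: "t": time; "joint_positions": joint angles; "qvel": joint speeds; "tau": joint torques, N m; "position": TCP position; "orientation": TCP orientation; "force": force on the tool from outside, world axes, zero at the start; "torque": the same for the moment, N m; "gripper_width": opening from 0.0 (shut) to 1.0 (fully open).
Only numpy, scipy, OpenCV 4.12 (cv2) and the standard library are available. Lean on these libraries where they do the work, as an engineer would, in place of code of your own. Each camera call takes 0.05 s, during which the arm holds its last target.

## Working session

There is one attempt and no reset: what is moved stays moved. The work goes in short steps, Python scripts to look and compute and a shell command to move; the robot and the scene stay as the last step left them, time stands still between calls to the robot, and variables do not carry over. Pictures are saved under pics/ and viewed, and the job is handed in when it is done.

```bash
mkdir -p pics; ls; python3 - <<'E'
from bench import sensors, vision, robot, nets
import cv2, numpy as np
o=sensors.get_obs()
for k,v in o.items(): print(k,np.round(v,3).tolist())
for c in ["side","top","wrist"]:
    im=vision.read_camera(c); cv2.imwrite(f"pics/{c}0.png",im[:,:,::-1]); print(c,vision.camera_info(c))
E
```

```text
pics
t 0.0
joint_positions [-73.913, 19.637, 87.378, -0.0, 73.074, -8.365]
qvel [0.017, -0.051, -0.015, 0.04, -0.032, 0.066]
tau [0.001, -43.124, -24.422, 0.072, 0.056, -0.0]
position [0.217, -0.478, 0.226]
orientation [[0.414, -0.91, -0.0], [-0.91, -0.414, 0.002], [-0.002, -0.0, -1.0]]
force [-0.409, 0.146, -0.095]
torque [0.021, 0.049, 0.004]
gripper_width 1.004
side {'vertical_fov': 46.99245683843873, 'cx': 322.10408806430064, 'cy': 199.08800596484244, 'R': array([[-0.78701419, -0.61649648,  0.02325427],
       [-0.4010905 ,  0.4826612 , -0.77856572],
       [ 0.46875909, -0.62206933, -0.62713209]]), 't': array([0.43919013, 0.3021044 , 0.93947257])}
top {'vertical_fov': 48.38512873822433, 'cx': 312.5302044824658, 'cy': 198.72073142442292, 'R': array([[ 0.01853638, -0.99981997,  0.00405253],
       [-0.98788744, -0.0189394 , -0.154012  ],
       [ 0.15406103, -0.00114862, -0.98806067]]), 't': array([0.00621803, 0.5798494 , 1.17706146])}
wrist {'vertical_fov': 71.92703786460082, 'cx': 321.7002836403886, 'cy': 199.48805461169164, 'tool_from_camera': array([[ 9.99999463e-01, -9.65823805e-04,  3.74909693e-04,
        -4.05258161e-04],
       [ 8.11377140e-04,  9.55098886e-01,  2.96286112e-01,
        -8.09125307e-02],
       [-6.44236010e-04, -2.96285649e-01,  9.55099157e-01,
        -1.57423980e-01],
       [ 0.00000000e+00,  0.00000000e+00,  0.00000000e+00,
         1.00000000e+00]])}
```

View pics/top0.png

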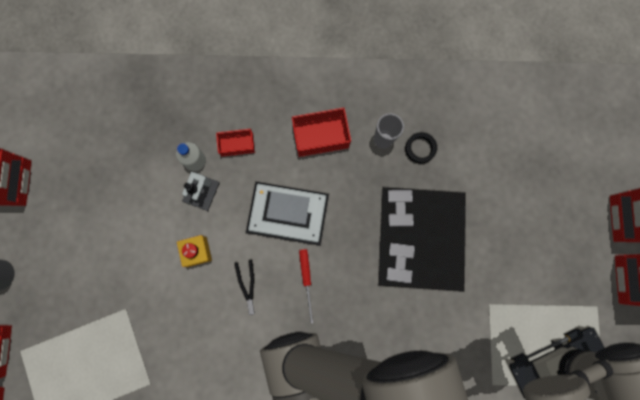

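View pics/side0.png

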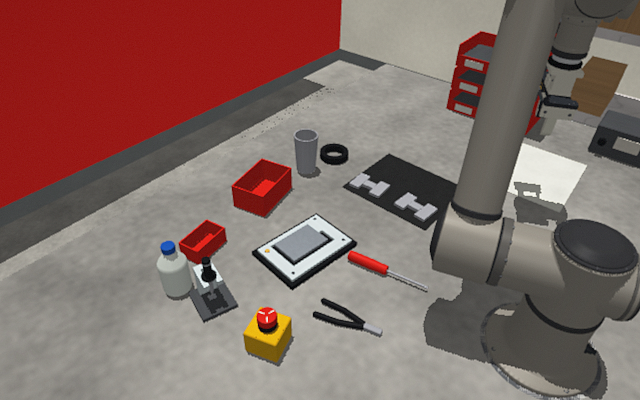

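View pics/wrist0.png

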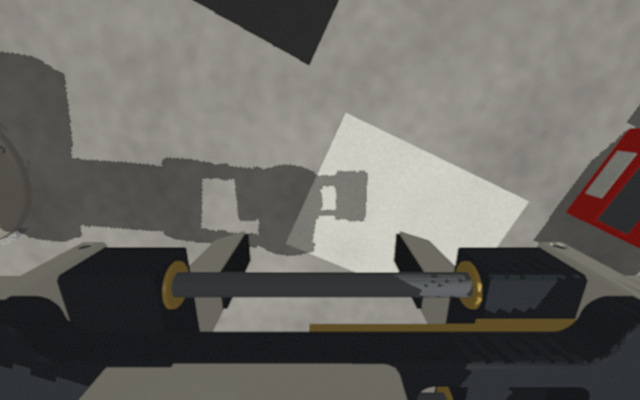

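```bash
cat > h.py <<'E'
from bench import sensors, vision, robot, nets
import cv2, numpy as np
def pose():
    o=sensors.get_obs(); return np.array(o["position"]),np.array(o["orientation"]),o
def cam(name,pos=None,R=None):
    ci=vision.camera_info(name); f=200/np.tan(np.radians(ci["vertical_fov"]/2))
    if name=="wrist":
        T=np.array(ci["tool_from_camera"]); Rc=R@T[:3,:3]; c=pos+R@T[:3,3]
    else:
        Rc=np.array(ci["R"]).T; c=-Rc@np.array(ci["t"])
    return f,ci["cx"],ci["cy"],Rc,c
def unproj(C,uv,z):
    f,cx,cy,Rc,c=C; uv=np.atleast_2d(np.asarray(uv,float))
    d=np.c_[(uv[:,0]-cx)/f,(uv[:,1]-cy)/f,np.ones(len(uv))]@Rc.T
    return c+d*((z-c[2])/d[:,2])[:,None]
def proj(C,X):
    f,cx,cy,Rc,c=C; p=(np.atleast_2d(X)-c)@Rc
    return np.c_[f*p[:,0]/p[:,2]+cx,f*p[:,1]/p[:,2]+cy]
def shot(name,fn):
    p,R,o=pose(); im=vision.read_camera(name); cv2.imwrite("pics/"+fn,im[:,:,::-1]); return im,cam(name,p,R)
def yaw(R): return np.degrees(np.arctan2(R[1,0],R[0,0]))  # direction of tool x
def delta(tgt,yawdeg=None):
    """print dx,dy,dz (mm), roll for a world TCP target; tool down"""
    p,R,o=pose(); d=R.T@(np.array(tgt)-p)*1000
    r=0
    if yawdeg is not None:
        r=-((yawdeg-yaw(R)+90)%180-90)
    print("pos",np.round(p,4),"yaw",round(yaw(R),2),"delta",np.round(d,1),"roll",round(r,2),"j6",round(o["joint_positions"][5],1),"reach",round(np.hypot(*tgt[:2]),3),'t',o['t'],'F',np.round(o['force'],1),'w',round(o['gripper_width']*91.8,1))
E
python3 - <<'E'
from h import *
for cn in ["top","side"]:
    im,C=shot(cn,f"{cn}1.png")
    for l,z in [("panel",.019),("stylus",.112),("stand",.086),("stop_top",.08),("plate0",.013),("bin_small",.0),("bin_large",0),("spray",.1),("tumbler",.1),("tape",.02)]:
        for r in nets.trace(l,cn)[:4]:
            if r["score"]<.3: continue
            b=r["box"]; m=cv2.minAreaRect(np.argwhere(r["mask"])[:,::-1].astype(np.float32))
            print(cn,l,round(r["score"],2),np.round(b,1),np.round(unproj(C,m[0],z)[0],3), np.round(m[1],1),round(m[2],1))
E
```

```text
top panel 0.6 [288.9 212.9  85.5  64.7] [0.542 0.088 0.019] [76.6 53.9] 9.5
top stand 0.68 [201.2 191.3  38.7  39.4] [0.588 0.317 0.086] [29.8 31.1] 20.6
top stop_top 0.55 [187.8 250.6  19.3  15.5] [0.432 0.339 0.08 ] [14. 15.] 90.0
top plate0 0.94 [400.3 264.2  26.6  37.6] [ 0.411 -0.227  0.013] [24.2 36.7] 5.2
top plate0 0.8 [401.6 206.9  20.7  33.8] [ 0.564 -0.229  0.013] [35. 24.] 90.0
top bin_small 0.92 [233.2 141.7  40.1  29.2] [0.748 0.244 0.   ] [25.1 38.4] 84.0
top bin_small 0.59 [399.7 207.1  21.4  32.1] [ 0.566 -0.232  0.   ] [35. 24.] 90.0
top bin_large 0.91 [324.2 130.6  62.8  49. ] [ 0.785 -0.005  0.   ] [41.2 54.4] 80.0
top spray 0.64 [191.1 155.1  30.9  29.1] [0.68  0.344 0.1  ] [31.3 22.3] 40.6
top tumbler 0.65 [388.6 128.2  28.3  32. ] [ 0.763 -0.177  0.1  ] [26.2 34.6] 45.0
top tumbler 0.6 [287.1 213.4  83.5  64. ] [0.533 0.083 0.1  ] [76.9 53.6] 8.5
top tape 0.79 [420.8 148.1  32.8  31.3] [ 0.737 -0.288  0.02 ] [31. 31.] 90.0
side panel 0.84 [306.5 251.9 106.2  76.5] [0.535 0.099 0.019] [55.1 91.8] 55.3
side panel 0.54 [268.4 318.2  14.   20.8] [0.466 0.304 0.019]
[... 529 characters left out ...]
40.2  28.5] [ 0.407 -0.223  0.013] [39.3 19.2] 31.0
side bin_small 0.91 [202.3 240.9  47.6  43.5] [0.76  0.225 0.   ] [30.9 48.5] 49.4
side bin_large 0.71 [260.6 187.8  56.7  60.4] [ 0.804 -0.032  0.   ] [45.3 65.8] 45.0
side bin_large 0.31 [307.6 153.1  21.6  46.8] [ 0.826 -0.255  0.   ] [46. 23.] 90.0
side spray 0.67 [176.4 268.5  32.9  54.6] [0.657 0.376 0.1  ] [56. 31.] 76.8
side tumbler 0.82 [305.4 150.7  21.8  47.4] [ 0.73  -0.141  0.1  ] [44. 24.] 90.0
side tumbler 0.71 [209.8 273.2  16.3  36.4] [0.586 0.343 0.1  ] [15.1 35.7] 3.6
side tumbler 0.63 [305.  251.4 109.2  75.8] [0.483 0.162 0.1  ] [55.4 93.3] 55.7
side tape 0.64 [335.5 153.4  30.8  19.3] [ 0.73 -0.28  0.02] [20. 28.] 90.0
```

```bash
python3 - <<'E'
import cv2
a=cv2.imread("pics/top1.png")[120:280,160:340]; b=cv2.imread("pics/side1.png")[200:370,140:370]
cv2.imwrite("pics/ta.png",cv2.resize(a,None,fx=4,fy=4,interpolation=3)[:600]);cv2.imwrite("pics/sb.png",cv2.resize(b,None,fx=3.4,fy=3.4,interpolation=3))
E
```

```text
(no output)
```

View pics/ta.png

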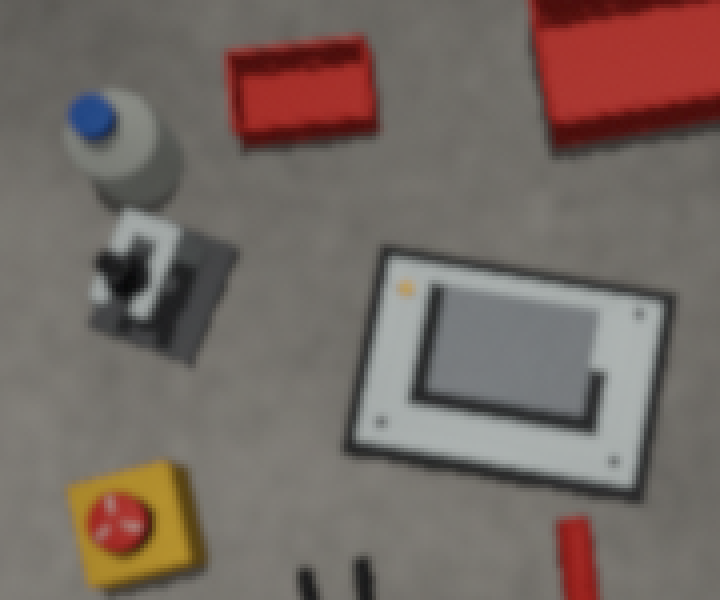

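View pics/sb.png

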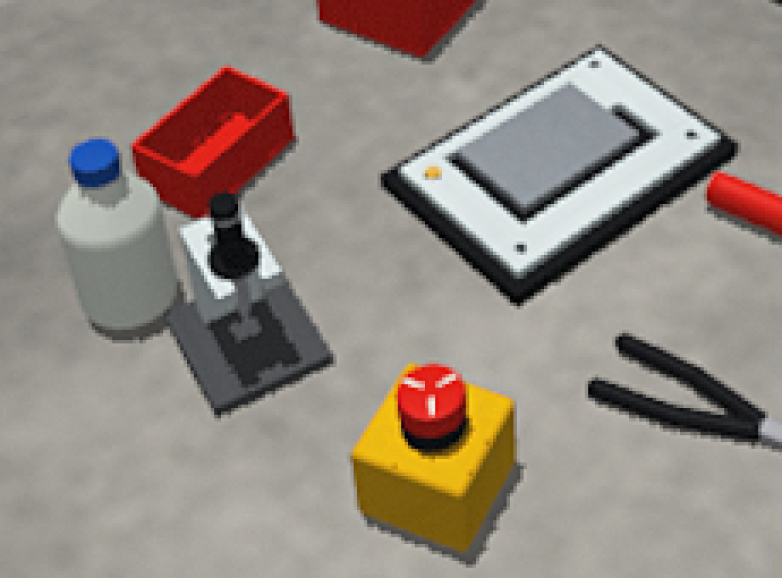

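```bash
python3 -c "
from h import *
delta([.44,-.23,.25],-90)"
```

```text
pos [ 0.2174 -0.4779  0.2267] yaw -65.55 delta [-133.5 -305.3  -23.3] roll 24.45 j6 -8.4 reach 0.496 t 1.25 F [-0.6 -0.1  0.1] w 91.5
```

```bash
python3 -m pendant '[{"dx":-133.5,"dy":-305.3,"dz":-23.3,"roll":24.45},{"dx":-133.5,"dy":-305.3,"dz":-23.3,"roll":24.45},{"dx":-133.5,"dy":-305.3,"dz":-23.3,"roll":24.45},{"dx":-133.5,"dy":-305.3,"dz":-23.3,"roll":24.45},{"dx":-133.5,"dy":-305.3,"dz":-23.3,"roll":24.45},{"dx":-133.5,"dy":-305.3,"dz":-23.3,"roll":24.45},{"dx":-133.5,"dy":-305.3,"dz":-23.3,"roll":24.45},{"dx":-133.5,"dy":-305.3,"dz":-23.3,"roll":24.45},{"dx":-133.5,"dy":-305.3,"dz":-23.3,"roll":24.45},{"dx":-133.5,"dy":-305.3,"dz":-23.3,"roll":24.45}]' 0
python3 - <<'E'
from h import *
im,C=shot("wrist","w1.png")
p,R,o=pose();print(p,yaw(R),o['t'])
np.save("w1p.npy",np.r_[p,R.ravel()])
for r in nets.trace("plate0","wrist")[:5]:
    m=cv2.minAreaRect(np.argwhere(r["mask"])[:,::-1].astype(np.float32))
    print(round(r["score"],2),np.round(m[0]),np.round(m[1]),round(m[2],1),np.round(unproj(C,m[0],.013),4))
E
```

```text
t: 2.08
position: [0.4417, -0.2277, 0.2503]
orientation: [[0.005, -1.0, 0.001], [-1.0, -0.005, -0.0], [0.0, -0.001, -1.0]]
force: [0.8, -0.3, -0.3]
gripper_width: 0.323
[ 0.44052571 -0.22920644  0.25002578] -89.81174745192725 2.1333
0.84 [322. 189.] [45. 66.] 6.0 [[ 0.4161 -0.2274  0.013 ]]
0.74 [322.  77.] [81. 50.] 89.2 [[ 0.5686 -0.2277  0.013 ]]
```

View pics/w1.png

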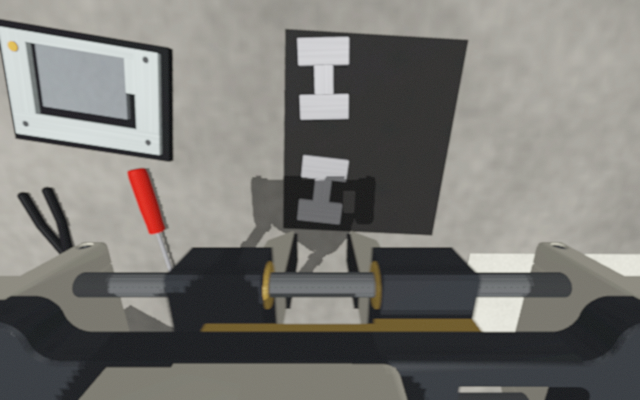

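```bash
python3 -m pendant '[{"dx":-318,"dy":-25,"dz":0},{"dx":-318,"dy":-25,"dz":0},{"dx":-318,"dy":-25,"dz":0},{"dx":-318,"dy":-25,"dz":0},{"dx":-318,"dy":-25,"dz":0},{"dx":-318,"dy":-25,"dz":0},{"dx":-318,"dy":-25,"dz":0},{"dx":-318,"dy":-25,"dz":0},{"dx":-318,"dy":-25,"dz":0},{"dx":-318,"dy":-25,"dz":0}]' 0
python3 -m pendant '[{"dx":0},{"dx":0}]'
python3 - <<'E'
from h import *
im,C=shot("wrist","w2.png")
p,R,o=pose();print(p,yaw(R),o['t'])
np.save("w2p.npy",np.r_[p,R.ravel()])
E
```

```text
[ 0.43935718 -0.23070298  0.24981802] -90.00958968307417 2.2333invalid input at $[0]: expected keys dx, dy, dz, roll
invalid input at $[0]: expected keys dx, dy, dz, roll
```

View pics/w2.png

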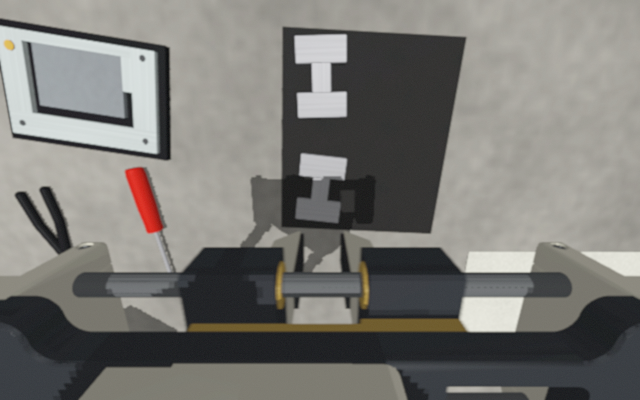

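```bash
python3 -m pendant '[{"dx":-318,"dy":-25,"dz":0,"roll":0},{"dx":-318,"dy":-25,"dz":0,"roll":0},{"dx":-318,"dy":-25,"dz":0,"roll":0},{"dx":-318,"dy":-25,"dz":0,"roll":0},{"dx":-318,"dy":-25,"dz":0,"roll":0},{"dx":-318,"dy":-25,"dz":0,"roll":0},{"dx":-318,"dy":-25,"dz":0,"roll":0},{"dx":-318,"dy":-25,"dz":0,"roll":0},{"dx":-318,"dy":-25,"dz":0,"roll":0},{"dx":-318,"dy":-25,"dz":0,"roll":0}]' 0
python3 -m pendant '[{"dx":0,"dy":0,"dz":0,"roll":0},{"dx":0,"dy":0,"dz":0,"roll":0}]'
python3 - <<'E'
from h import *
p,R,o=pose();print(p,yaw(R),o['t'])
im,C=shot("wrist","w3.png")
np.save("w3p.npy",np.r_[p,R.ravel()])
E
```

```text
t: 3.07
position: [0.4649, 0.0876, 0.2498]
orientation: [[0.001, -1.0, -0.0], [-1.0, -0.001, -0.001], [0.001, 0.0, -1.0]]
force: [0.2, -0.3, 0.2]
gripper_width: 0.004
t: 3.23
position: [0.4651, 0.0861, 0.2499]
orientation: [[-0.003, -1.0, -0.0], [-1.0, 0.003, -0.001], [0.001, 0.0, -1.0]]
force: [-0.4, -1.0, 0.8]
gripper_width: 0.004
[0.46508674 0.08614347 0.2499366 ] -90.15015225860093 3.2333
```

View pics/w3.png

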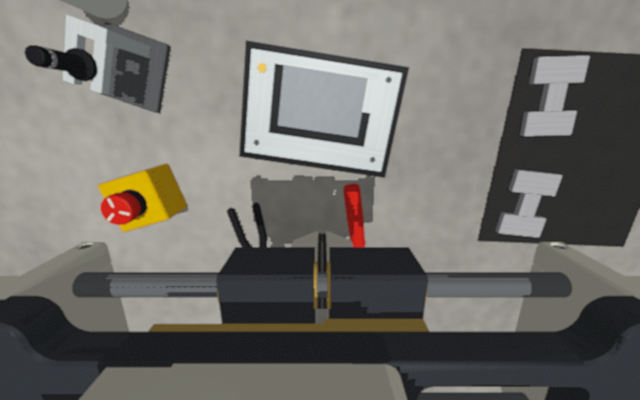

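```bash
cat > panelfit.py <<'E'
from h import *
from scipy.optimize import minimize
def rot(a): a=np.radians(a); return np.array([[np.cos(a),-np.sin(a)],[np.sin(a),np.cos(a)]])
def w(P,x,y,a,z): return np.c_[np.asarray(P,float)@rot(a).T+[x,y],np.full(len(P),z)]
CH=[(38,67),(-50,67),(-50,-67),(-4,-67),(-4,-55),(-38,-55),(-38,55),(38,55)]
COV=[(38,55),(38,-55),(-38,-55),(-38,55)]
S=4
def render(C,x,y,a,vals,shape=(400,640)):
    def poly(img,P,z,v):
        q=proj(C,w(np.array(P)/1000,x,y,a,z)); q=((q+.5)*S-.5)
        cv2.fillPoly(img,[np.round(q*16).astype(np.int32)],v,shift=4)
    img=np.full((shape[0]*S,shape[1]*S),vals[0],np.float32)
    poly(img,COV,.019,vals[2]); poly(img,CH,.019,vals[1])
    return cv2.GaussianBlur(cv2.resize(img,(shape[1],shape[0]),interpolation=cv2.INTER_AREA),(0,0),.7)
def fit(im,C,x0,vals=(215,40,130)):
    g=im.mean(2).astype(np.float32)
    def mk(p):
        m=np.zeros(g.shape,np.uint8); B=np.array([(47,76),(47,-76),(-59,-76),(-59,76)])/1000
        cv2.fillPoly(m,[np.round(proj(C,w(B,*p,.019))).astype(np.int32)],1); return m>0
    M=mk(x0)
    def cost(p):
        r=render(C,p[0]/1000,p[1]/1000,p[2],vals)[M]; a=g[M]
        return -np.corrcoef(r,a)[0,1]
    p0=np.array([x0[0]*1000,x0[1]*1000,x0[2]])
    r=minimize(cost,p0,method="Nelder-Mead",options=dict(initial_simplex=[p0,p0+[6,0,0],p0+[0,6,0],p0+[0,0,4]],xatol=.05,fatol=1e-6))
    return r.x,r.fun
E
python3 - <<'E'
from panelfit import *
q=np.load("w3p.npy"); C=cam("wrist",q[:3],q[3:].reshape(3,3))
im=cv2.imread("pics/w3.png")[:,:,::-1]
r,f=fit(im,C,(.542,.085,-9)); print(r,f)
imt=cv2.imread("pics/top1.png")[:,:,::-1]
print(fit(imt,cam("top"),(.542,.085,-9)))
x,y,a=r[0]/1000,r[1]/1000,r[2]
v=im[:,:,::-1].copy()
for P in (CH,COV): cv2.polylines(v,[np.round(proj(C,w(np.array(P)/1000,x,y,a,.019))*16).astype(np.int32)],True,(0,255,0),1,shift=4)
cv2.imwrite("pics/pf.png",cv2.resize(v[20:200,200:440],None,fx=3.2,fy=3.2,interpolation=0))
E
```

```text
[561.96245646  86.20784529  -8.99644882] -0.9481145035060982
(array([559.41432575,  84.9575629 ,  -9.36126329]), np.float64(-0.985045927267738))
```

View pics/pf.png

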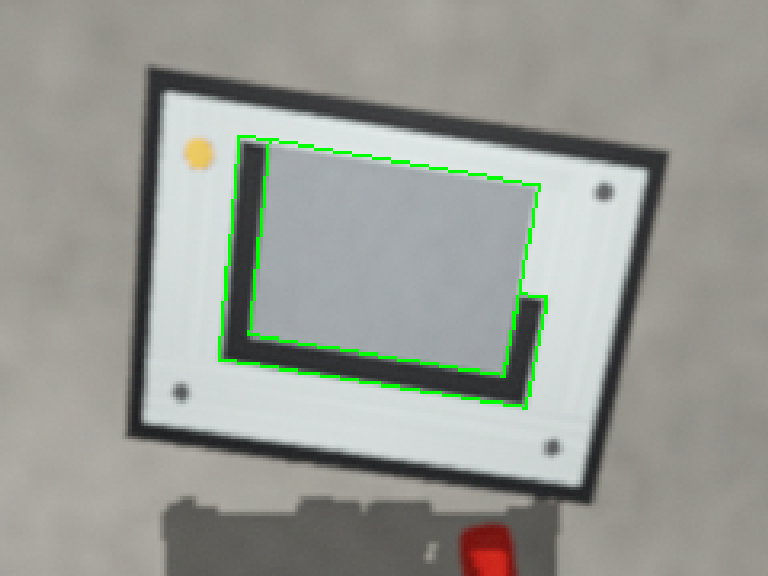

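```bash
python3 - <<'E'
s=open("panelfit.py").read()
s=s.replace('''poly(img,CH,.019,vals[1])
''','''poly(img,CH,.019,vals[3])
    a1=np.zeros_like(img);a2=np.zeros_like(img);poly(a1,CH,.019,1);poly(a2,CH,.012,1);img[(a1*a2)>0]=vals[1]
''').replace("vals=(215,40,130)","vals=(215,40,130,190)")
open("panelfit.py","w").write(s)
E
python3 - <<'E'
from panelfit import *
q=np.load("w3p.npy"); C=cam("wrist",q[:3],q[3:].reshape(3,3))
im=cv2.imread("pics/w3.png")[:,:,::-1]
for wv in (215,190,120):
  r,f=fit(im,C,(.562,.086,-9),(215,40,130,wv)); print(r,f)
imt=cv2.imread("pics/top1.png")[:,:,::-1]
print(fit(imt,cam("top"),(.562,.085,-9)))
r,f=fit(im,C,(.562,.086,-9))
x,y,a=r[0]/1000,r[1]/1000,r[2]
g=render(C,x,y,a,(215,40,130,190))
v=np.hstack([im[20:200,200:440].mean(2),g[20:200,200:440]])
cv2.imwrite("pics/pf2.png",cv2.resize(v,None,fx=1.66,fy=1.66,interpolation=0))
E
```

```text
[561.21327342  86.72407829  -8.65223051] -0.9607569524416806
[561.34487697  86.74225211  -8.48833843] -0.961180206020816
[561.44218791  86.54548256  -8.55989895] -0.9586272459959784
(array([559.46794192,  85.56362384,  -8.60093783]), np.float64(-0.9497241060883054))[ WARN:0@20.591] global loadsave.cpp:1063 imwrite_ Unsupported depth image for selected encoder is fallbacked to CV_8U.
```

View pics/pf2.png

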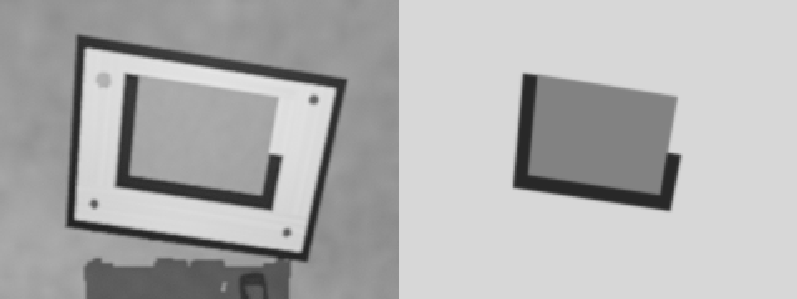

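```bash
python3 - <<'E'
from h import *
q=np.load("w3p.npy"); C=cam("wrist",q[:3],q[3:].reshape(3,3))
im=cv2.imread("pics/w3.png")
v=cv2.resize(im[0:240,0:220],None,fx=2.5,fy=2.5,interpolation=3); cv2.imwrite("pics/z.png",v)
print(unproj(C,(117,209),.092),unproj(C,(38,53),.138),unproj(C,(80,66),.092))
im,C2=shot("wrist","w4.png")
for l in ("stylus","stop_top","stand"):
  for r in nets.trace(l,"wrist")[:2]: print(l,round(r["score"],2),np.round(r["box"],1))
for cn,uv,z in (("top",(187.8,250.6),.085),("side",(267,313),.092),("top",(191.5,188),.112)): print(cn,unproj(cam(cn),uv,z))
E
```

```text
[[0.43688392 0.33431459 0.092     ]] [[0.59781359 0.33510524 0.138     ]] [[0.59440008 0.33763026 0.092     ]]
stylus 0.62 [71.2 65.6 99.9 41. ]
stop_top 0.93 [119.2 209.1  41.5  30. ]
stop_top 0.37 [556.8  96.1  64.9  79.2]
stand 0.87 [116.2  63.2 105.3  94.5]
stand 0.23 [71.  64.3 92.6 38.2]
top [[0.43047874 0.33933657 0.085     ]]
side [[0.4334847  0.33303196 0.092     ]]
top [[0.59133527 0.33228028 0.112     ]]
```

View pics/z.png

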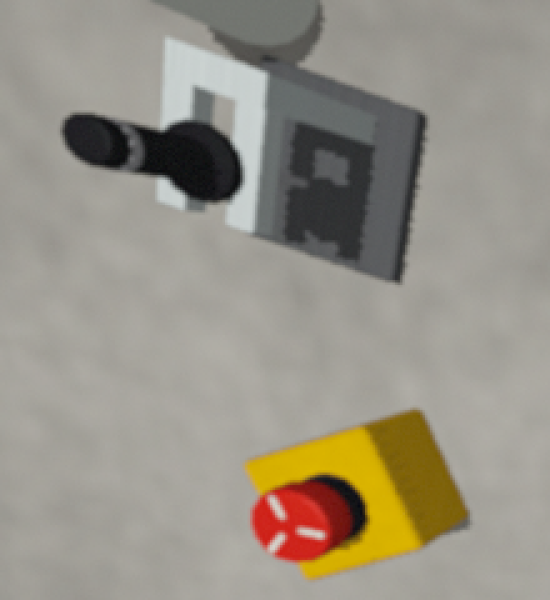

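```bash
python3 -m pendant '[{"dx":-249,"dy":75,"dz":20,"roll":0},{"dx":-249,"dy":75,"dz":50,"roll":0},{"dx":-249,"dy":75,"dz":50,"roll":0},{"dx":-249,"dy":75,"dz":50,"roll":0},{"dx":-249,"dy":75,"dz":50,"roll":0},{"dx":-249,"dy":75,"dz":50,"roll":0},{"dx":-249,"dy":75,"dz":50,"roll":0},{"dx":-249,"dy":75,"dz":50,"roll":0},{"dx":-249,"dy":75,"dz":50,"roll":0},{"dx":-249,"dy":75,"dz":50,"roll":0}]' 0
python3 - <<'E'
from h import *
p,R,o=pose();print(p,yaw(R),o['t'])
im,C=shot("wrist","w5.png")
np.save("w5p.npy",np.r_[p,R.ravel()])
for r in nets.trace("stop_top","wrist")[:2]: print(round(r["score"],2),np.round(r["box"],1),unproj(C,r["box"][:2],.092))
E
```

```text
t: 4.32
position: [0.3904, 0.3361, 0.2002]
orientation: [[-0.001, -1.0, 0.0], [-1.0, 0.001, -0.0], [0.0, -0.0, -1.0]]
force: [0.2, 0.2, -0.4]
gripper_width: 0.007
[0.39044944 0.33610045 0.20015356] -90.03048571812306 4.3167
0.97 [319.  152.6  39.3  36.9] [[0.43591554 0.33906014 0.092     ]]
```

View pics/w5.png

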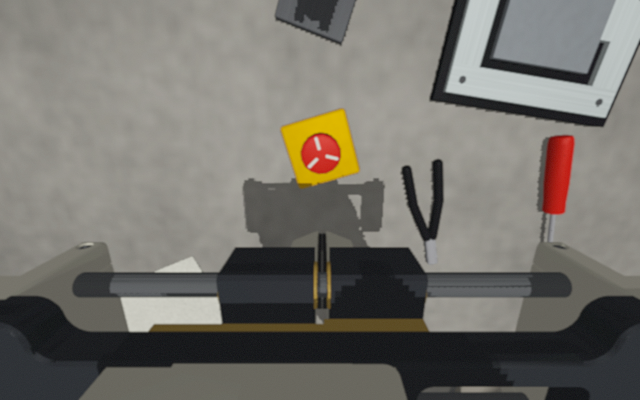

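```bash
python3 -m pendant '[{"dx":-1.5,"dy":-45,"dz":35,"roll":0},{"dx":-1.5,"dy":-45,"dz":70,"roll":0},{"dx":-1.5,"dy":-45,"dz":95,"roll":0},{"dx":-1.5,"dy":-45,"dz":100,"roll":0},{"dx":-1.5,"dy":-45,"dz":104,"roll":0},{"dx":-1.5,"dy":-45,"dz":107,"roll":0},{"dx":-1.5,"dy":-45,"dz":110,"roll":0},{"dx":-1.5,"dy":-45,"dz":113,"roll":0},{"dx":-1.5,"dy":-45,"dz":115.5,"roll":0},{"dx":-1.5,"dy":-45,"dz":115.5,"roll":0}]'
```

```text
t: 5.25
position: [0.4359, 0.3389, 0.0855]
orientation: [[0.0, -1.0, 0.003], [-1.0, -0.0, 0.001], [-0.001, -0.003, -1.0]]
force: [1.9, -1.4, 2.3]
gripper_width: 0.003
```

```bash
python3 -m pendant '[{"dx":0,"dy":0,"dz":1,"roll":0},{"dx":0,"dy":0,"dz":2,"roll":0},{"dx":0,"dy":0,"dz":2,"roll":0}]'
```

```text
t: 5.5
position: [0.4361, 0.3391, 0.085]
orientation: [[0.0, -1.0, 0.004], [-1.0, -0.0, 0.002], [-0.002, -0.004, -1.0]]
force: [-0.9, -2.2, 16.0]
gripper_width: 0.005
```

```bash
python3 -m pendant '[{"dx":0,"dy":0,"dz":-30,"roll":0},{"dx":0,"dy":0,"dz":-70,"roll":0},{"dx":0,"dy":-30,"dz":-110,"roll":0},{"dx":0,"dy":-60,"dz":-150,"roll":0},{"dx":0,"dy":-84,"dz":-167,"roll":0},{"dx":0,"dy":-84,"dz":-167,"roll":0},{"dx":0,"dy":-84,"dz":-167,"roll":0},{"dx":0,"dy":-84,"dz":-167,"roll":0}]' 50
python3 - <<'E'
from h import *
p,R,o=pose();print(p,yaw(R),o['t'])
im,C=shot("wrist","w6.png")
np.save("w6p.npy",np.r_[p,R.ravel()])
for l in ("stylus","stand","stop_top"):
  for r in nets.trace(l,"wrist")[:2]: print(l,round(r["score"],2),np.round(r["box"],1))
E
```

```text
t: 6.17
position: [0.5178, 0.3383, 0.2479]
orientation: [[-0.0, -1.0, -0.003], [-1.0, 0.0, -0.001], [0.001, 0.003, -1.0]]
force: [-0.4, 0.7, -0.3]
gripper_width: 0.522
[0.51779373 0.33828882 0.2479462 ] -90.00049358958888 6.1667
stylus 0.91 [319.5 118.8  30.4  30.9]
stylus 0.16 [502.  149.  179.2 129.8]
stand 0.68 [323.9 105.9  74.7  80.5]
stop_top 0.76 [322.1 243.1  29.9  28.9]
```

View pics/w6.png

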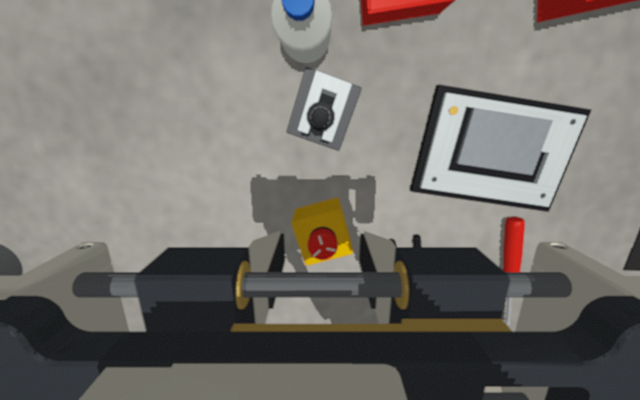

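```bash
python3 - <<'E'
from panelfit import *
q=np.load("w6p.npy"); C=cam("wrist",q[:3],q[3:].reshape(3,3))
im=cv2.imread("pics/w6.png")
cv2.imwrite("pics/z2.png",cv2.resize(im[55:165,270:380],None,fx=5,fy=5,interpolation=3))
print(fit(im,C,(.561,.0865,-9)))
for z in (.138,.092): print(z,unproj(C,[(320,118),(319.5,118.8)],z))
E
```

```text
(array([560.61736963,  85.64870281,  -8.51778786]), np.float64(-0.9407173554547892))
0.138 [[0.59467298 0.3401755  0.138     ]
 [0.59395962 0.34064252 0.138     ]]
0.092 [[0.59393114 0.34038845 0.092     ]
 [0.59309494 0.34093589 0.092     ]]
```

View pics/z2.png

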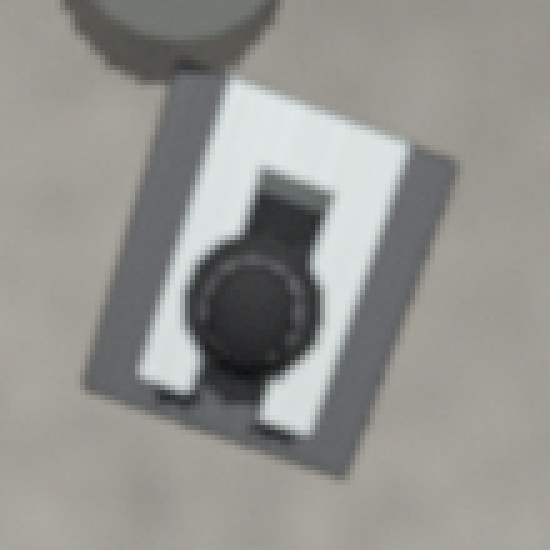

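```bash
python3 -m pendant '[{"dx":-1.3,"dy":-40,"dz":0,"roll":0},{"dx":-1.3,"dy":-78,"dz":30,"roll":0},{"dx":-1.3,"dy":-78,"dz":65,"roll":0},{"dx":-1.3,"dy":-78,"dz":90,"roll":0},{"dx":-1.3,"dy":-78,"dz":115,"roll":0},{"dx":-1.3,"dy":-78,"dz":140,"roll":0},{"dx":-1.3,"dy":-78,"dz":151,"roll":0},{"dx":-1.3,"dy":-78,"dz":151,"roll":0},{"dx":-1.3,"dy":-78,"dz":151,"roll":0}]'
python3 -m pendant '[{"dx":0,"dy":0,"dz":0,"roll":0},{"dx":0,"dy":0,"dz":0,"roll":0},{"dx":0,"dy":0,"dz":0,"roll":0},{"dx":0,"dy":0,"dz":0,"roll":0},{"dx":0,"dy":0,"dz":0,"roll":0},{"dx":0,"dy":0,"dz":0,"roll":0}]' 5
```

```text
t: 7.12
position: [0.5967, 0.34, 0.0986]
orientation: [[0.0, -1.0, -0.001], [-1.0, -0.0, -0.0], [0.0, 0.001, -1.0]]
force: [-0.3, 0.3, 0.6]
gripper_width: 0.545
t: 7.62
position: [0.5971, 0.3398, 0.099]
orientation: [[0.0, -1.0, 0.001], [-1.0, -0.0, 0.0], [-0.0, -0.001, -1.0]]
force: [-0.3, 0.2, 1.6]
gripper_width: 0.188
```

```bash
python3 -m pendant '[{"dx":0,"dy":0,"dz":-8,"roll":0},{"dx":0,"dy":0,"dz":-20,"roll":0},{"dx":0,"dy":0,"dz":-35,"roll":0},{"dx":0,"dy":0,"dz":-50,"roll":0},{"dx":0,"dy":0,"dz":-65,"roll":0},{"dx":0,"dy":0,"dz":-75,"roll":0},{"dx":0,"dy":0,"dz":-80,"roll":0},{"dx":0,"dy":0,"dz":-80,"roll":0}]'
python3 - <<'E'
from panelfit import *
im,C=shot("wrist","w7.png")
cv2.imwrite("pics/side7.png",vision.read_camera("side")[:,:,::-1])
seam=[(32,61),(-44,61),(-44,-61),(-10,-61)]
for P in [(560.5,86,-8.8),(561,86.5,-8.5),(560,85.5,-9.2)]: print(np.round(w(np.array(seam)/1000,P[0]/1000,P[1]/1000,P[2],.012)*1000,1).tolist())
E
```

```text
t: 8.28
position: [0.5976, 0.3401, 0.1804]
orientation: [[0.0, -1.0, 0.003], [-1.0, -0.0, 0.001], [-0.001, -0.003, -1.0]]
force: [-0.1, -0.3, -0.8]
gripper_width: 0.189
[[601.5, 141.4, 12.0], [526.4, 153.0, 12.0], [507.7, 32.4, 12.0], [541.3, 27.2, 12.0]]
[[601.7, 142.1, 12.0], [526.5, 153.3, 12.0], [508.5, 32.7, 12.0], [542.1, 27.6, 12.0]]
[[601.3, 140.6, 12.0], [526.3, 152.8, 12.0], [506.8, 32.3, 12.0], [540.4, 26.9, 12.0]]
```

View pics/side7.png

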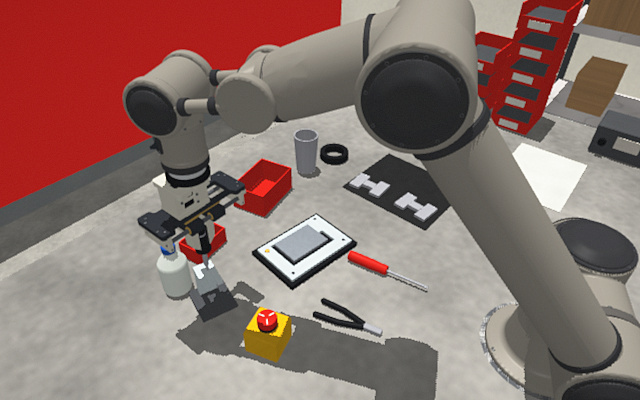

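View pics/w7.png

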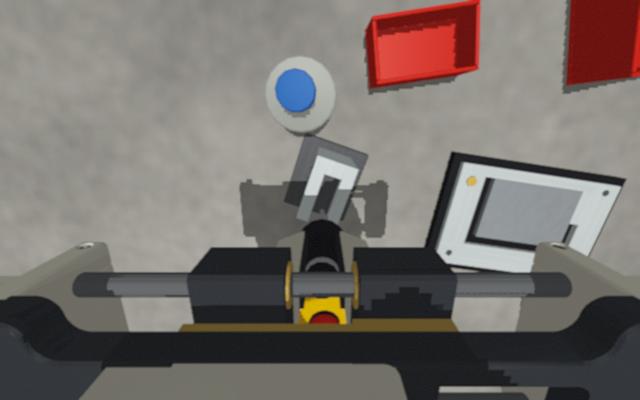

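```bash
python3 - <<'E'
from panelfit import *
p,R,o=pose();print(p,o['t'])
C=cam("wrist",p,R); im=cv2.imread("pics/w7.png")
cv2.imwrite("pics/z3.png",cv2.resize(im[140:290,420:640],None,fx=3.5,fy=3.5,interpolation=3))
print(fit(im,C,(.561,.0865,-9)))
E
```

```text
[0.59670049 0.33968953 0.17802562] 8.3833
(array([559.27580851,  86.68473284,  -8.92976942]), np.float64(-0.8261354582048158))
```

View pics/z3.png

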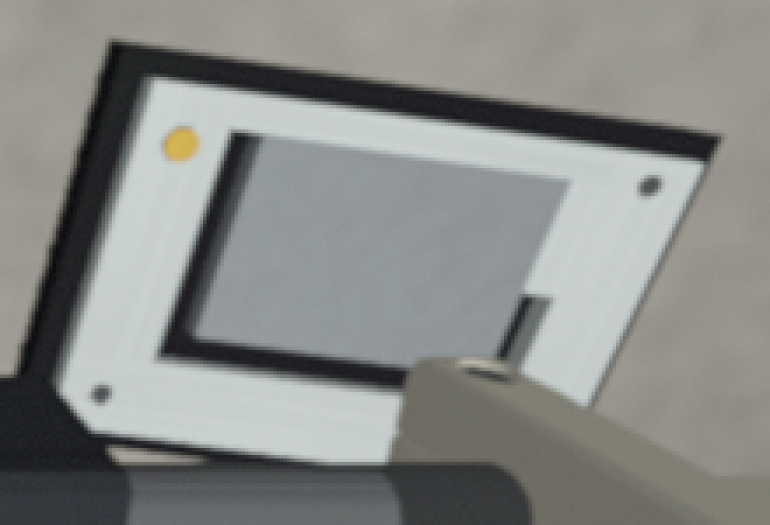

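```bash
python3 -m pendant '[{"dx":20,"dy":10,"dz":0,"roll":0},{"dx":50,"dy":25,"dz":0,"roll":0},{"dx":85,"dy":42,"dz":0,"roll":0},{"dx":120,"dy":60,"dz":0,"roll":0},{"dx":155,"dy":77,"dz":0,"roll":0},{"dx":190,"dy":95,"dz":0,"roll":0},{"dx":220,"dy":108,"dz":0,"roll":0},{"dx":240,"dy":118,"dz":0,"roll":0},{"dx":250,"dy":122,"dz":0,"roll":0},{"dx":250,"dy":122,"dz":0,"roll":0}]'
python3 -m pendant '[{"dx":0,"dy":0,"dz":0,"roll":0},{"dx":0,"dy":0,"dz":0,"roll":0},{"dx":0,"dy":0,"dz":0,"roll":0}]'
python3 - <<'E'
from panelfit import *
q=[]
p,R,o=pose();q.append(p)
im,C=shot("wrist","w8.png")
for i in range(3): vision.read_camera("wrist"); q.append(pose()[0])
print(np.round(q,4),o['t'])
p=np.mean(q,0); C=cam("wrist",p,R)
r,f=fit(im,C,(.5605,.086,-8.8));print(r,f)
g=render(C,r[0]/1000,r[1]/1000,r[2],(215,40,130,190))
v=np.vstack([im[0:240,160:480].mean(2),g[0:240,160:480]])
cv2.imwrite("pics/pf3.png",v.astype(np.uint8)); np.save("w8p.npy",np.r_[p,R.ravel()])
E
```

```text
t: 9.22
position: [0.4741, 0.0882, 0.1781]
orientation: [[-0.002, -1.0, -0.001], [-1.0, 0.002, -0.0], [0.0, 0.001, -1.0]]
force: [-0.1, 0.6, -0.4]
gripper_width: 0.191
t: 9.47
position: [0.4755, 0.0908, 0.1782]
orientation: [[0.001, -1.0, -0.0], [-1.0, -0.001, 0.0], [-0.0, 0.0, -1.0]]
force: [0.2, -0.7, -0.5]
gripper_width: 0.191
[[0.4755 0.0908 0.1782]
 [0.4753 0.0907 0.1782]
 [0.4752 0.0906 0.1783]
 [0.4751 0.0904 0.1783]] 9.4667
[560.78121553  86.48189688  -8.48151973] -0.958073366562146
```

View pics/pf3.png

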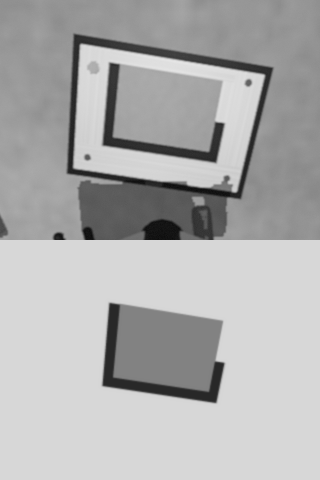

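View pics/w8.png

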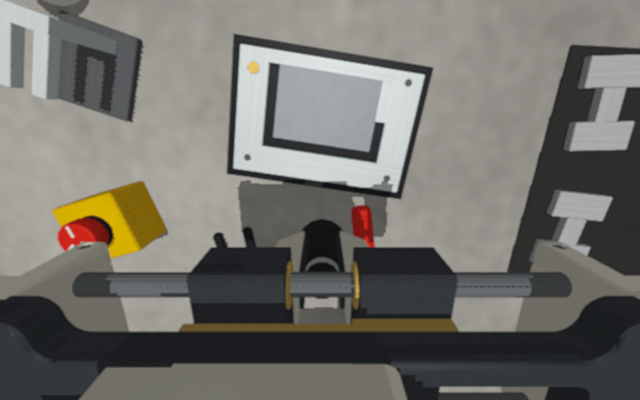

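```bash
python3 - <<'E'
from panelfit import *
q=np.load("w8p.npy"); C=cam("wrist",q[:3],q[3:].reshape(3,3)); im=cv2.imread("pics/w8.png")
X=unproj(C,[(235,36),(432,68),(401,198),(228,172)],.012)[:,:2]*1000
print(np.round(X,1),X.mean(0)); d=lambda a,b:(np.hypot(*(X[b]-X[a])),np.degrees(np.arctan2(*(X[b]-X[a])[::-1])))
for a,b in((1,0),(2,1),(2,3),(3,0)):print(d(a,b))
# least-squares metal interior corners: measure threshold bright metal region
g=im.mean(2); m=(g>185).astype(np.uint8); n,l,s,c=cv2.connectedComponentsWithStats(m); i=1+np.argmax(s[1:,4]*(c[1:,1]<250)); cnt=max(cv2.findContours((l==i).astype(np.uint8),0,1)[0],key=len)
Y=unproj(C,cnt[:,0,:],.019)[:,:2].astype(np.float32)*1000
print(cv2.minAreaRect(Y), s[i])
# dark channel: threshold
seam=np.array([(32,61),(-44,61),(-44,-61),(-10,-61)])/1000
v=im.copy()
for pr,col in (((.5608,.0865,-8.6),(0,0,255)),):
    cv2.polylines(v,[np.round(proj(C,w(seam,*pr,.012))*16).astype(np.int32)],False,col,1,shift=4)
cv2.imwrite("pics/z4.png",cv2.resize(v[30:200,220:440],None,fx=3.5,fy=3.5,interpolation=0))
E
```

```text
[[633.3 181.2]
 [603.1 -26.9]
 [457.6  -6.2]
 [489.9 202.9]] [545.99868491  87.73471268]
(np.float64(210.36294792386505), np.float64(81.7469126964865))
(np.float64(147.00845661928517), np.float64(-8.10611334176525))
(np.float64(211.56519711351604), np.float64(81.21792448486914))
(np.float64(145.057002724757), np.float64(-8.575450427560012))
((546.3404541015625, 88.59415435791016), (193.2666015625, 129.4895782470703), 81.47573852539062) [  234    45   190   147 11140]
```

View pics/z4.png

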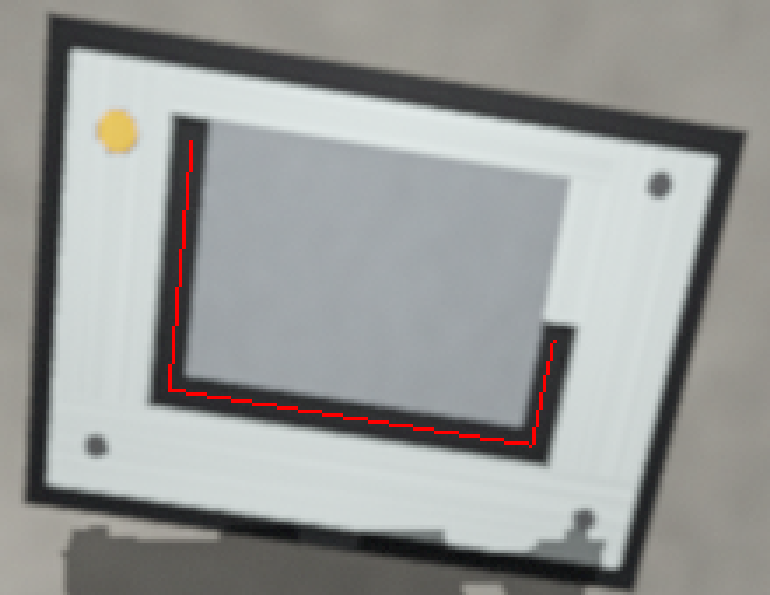

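```bash
python3 - <<'E'
from panelfit import *
seam=[(32,61),(-44,61),(-44,-61),(-10,-61)]
W=w(np.array(seam)/1000,.5605,.0862,-8.7,.012); print(np.round(W*1000,1).tolist())
print(np.round(np.diff(W[:,:2],axis=0)*1000,1))
delta([W[0,0],W[0,1],.103],-90)
E
```

```text
[[601.4, 141.7, 12.0], [526.2, 153.2, 12.0], [507.8, 32.6, 12.0], [541.4, 27.4, 12.0]]
[[ -75.1   11.5]
 [ -18.5 -120.6]
 [  33.6   -5.1]]
pos [0.4751 0.0904 0.1783] yaw -89.94 delta [ -51.1 -126.3   75.3] roll 0.06 j6 91.6 reach 0.618 t 9.6667 F [-0.  -0.7 -0.8] w 17.2
```

```bash
python3 -m pendant '[{"dx":-10,"dy":-26,"dz":0,"roll":0},{"dx":-25,"dy":-62,"dz":0,"roll":0},{"dx":-40,"dy":-98,"dz":20,"roll":0},{"dx":-51,"dy":-126,"dz":40,"roll":0},{"dx":-51,"dy":-126,"dz":60,"roll":0},{"dx":-51,"dy":-126,"dz":70,"roll":0},{"dx":-51,"dy":-126,"dz":76,"roll":0},{"dx":-51,"dy":-126,"dz":76,"roll":0},{"dx":-51,"dy":-126,"dz":76,"roll":0}]'
python3 - <<'E'
from panelfit import *
for c in ("side","top"):
    im,C=shot(c,c+"9.png")
    p,R,o=pose(); print(p)
    u=proj(C,[p-[0,0,.0725]])[0]; s=proj(C,w(np.array([(32,61),(-44,61),(-44,-61),(-10,-61)])/1000,.5605,.0862,-8.7,.012))
    print(u,s)
    a,b=int(s[0][0]),int(s[0][1])
    v=cv2.resize(im[b-60:b+40,a-60:a+70,::-1],None,fx=5.5,fy=5.5,interpolation=3); cv2.imwrite("pics/z9%s.png"%c,v)
E
```

```text
t: 10.42
position: [0.6008, 0.1406, 0.1035]
orientation: [[-0.0, -1.0, 0.001], [-1.0, 0.0, -0.0], [0.0, -0.001, -1.0]]
force: [-0.5, 0.7, 0.0]
gripper_width: 0.191
[0.60124691 0.14067117 0.10413565]
[272.55109331 242.12770149] [[272.5973     248.10229357]
 [292.75933826 265.17113374]
 [330.01414587 241.02700923]
 [320.72161704 234.06318976]]
[0.60147539 0.14067982 0.10436099]
[268.24650961 190.84190255] [[268.56144611 192.08167075]
 [263.54890668 218.45597438]
 [306.48934639 225.84366633]
 [308.56988083 213.92789506]]
```

View pics/z9side.png

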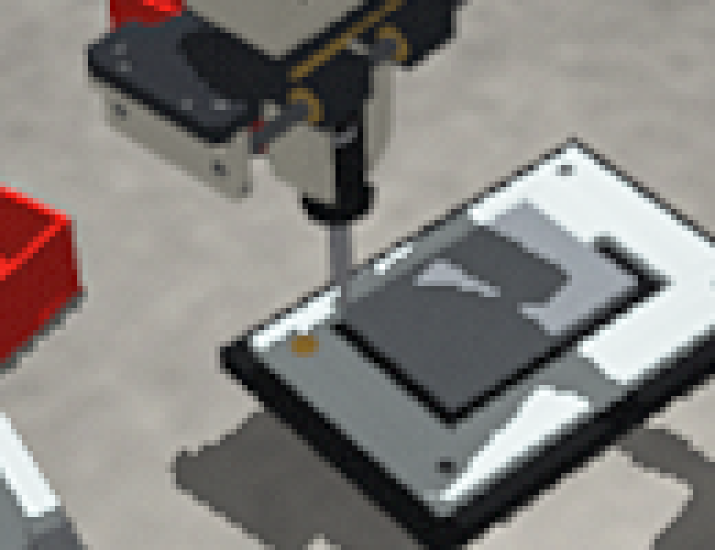

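View pics/z9top.png

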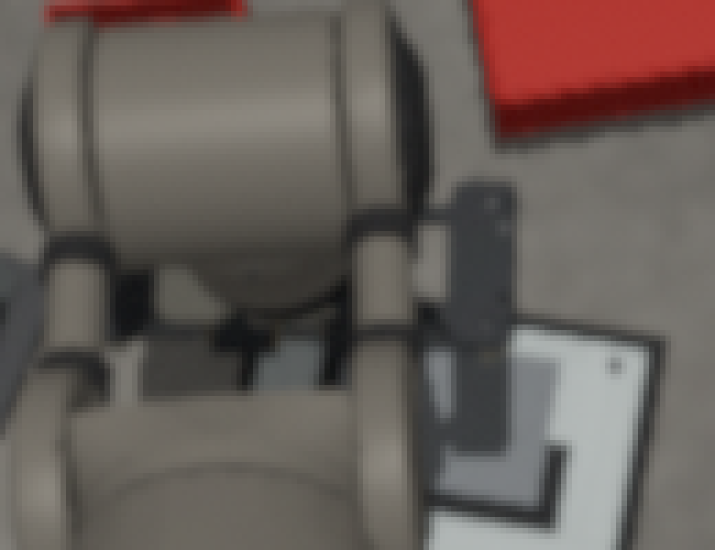

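```bash
python3 -m pendant '[{"dx":-0.7,"dy":0,"dz":4,"roll":0},{"dx":-0.7,"dy":0,"dz":8,"roll":0},{"dx":-0.7,"dy":0,"dz":12,"roll":0},{"dx":-0.7,"dy":0,"dz":15,"roll":0},{"dx":-0.7,"dy":0,"dz":17,"roll":0},{"dx":-0.7,"dy":0,"dz":17,"roll":0},{"dx":-0.7,"dy":0,"dz":17,"roll":0}]'
python3 -m pendant '[{"dx":0,"dy":0,"dz":0.5,"roll":0},{"dx":0,"dy":0,"dz":1,"roll":0},{"dx":0,"dy":0,"dz":1,"roll":0}]'
python3 - <<'E'
from panelfit import *
im,C=shot("side","side10.png")
p,R,o=pose(); print(p)
v=cv2.resize(im[190:290,212:342,::-1],None,fx=5.5,fy=5.5,interpolation=3); cv2.imwrite("pics/z10.png",v)
E
```

```text
t: 11.1
position: [0.6009, 0.1415, 0.0854]
orientation: [[0.0, -1.0, -0.0], [-1.0, -0.0, -0.0], [0.0, 0.0, -1.0]]
force: [0.1, -0.9, -0.5]
gripper_width: 0.185
t: 11.35
position: [0.6012, 0.1415, 0.0849]
orientation: [[0.0, -1.0, 0.001], [-1.0, -0.0, -0.0], [0.0, -0.001, -1.0]]
force: [0.3, 0.5, 2.9]
gripper_width: 0.188
[0.60120081 0.14152102 0.08488002]
```

View pics/z10.png

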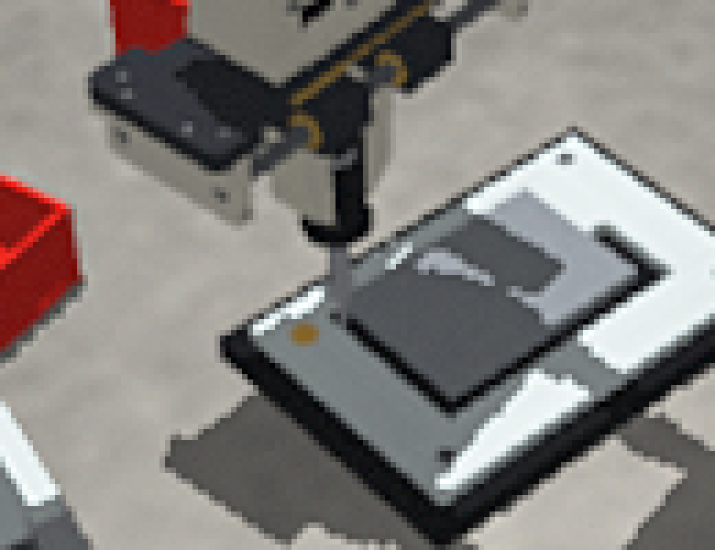

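```bash

python3 -m pendant '[{"dx":-0.19,"dy":1.25,"dz":0,"roll":0},{"dx":-0.38,"dy":2.5,"dz":0,"roll":0},{"dx":-0.58,"dy":3.76,"dz":0,"roll":0},{"dx":-0.77,"dy":5.01,"dz":0,"roll":0},{"dx":-0.96,"dy":6.26,"dz":0,"roll":0},{"dx":-1.15,"dy":7.51,"dz":0,"roll":0},{"dx":-1.34,"dy":8.76,"dz":0,"roll":0},{"dx":-1.54,"dy":10.02,"dz":0,"roll":0},{"dx":-1.73,"dy":11.27,"dz":0,"roll":0},{"dx":-1.92,"dy":12.52,"dz":0,"roll":0}]'
python3 -m pendant '[{"dx":-0.19,"dy":1.25,"dz":0,"roll":0},{"dx":-0.38,"dy":2.5,"dz":0,"roll":0},{"dx":-0.58,"dy":3.76,"dz":0,"roll":0},{"dx":-0.77,"dy":5.01,"dz":0,"roll":0},{"dx":-0.96,"dy":6.26,"dz":0,"roll":0},{"dx":-1.15,"dy":7.51,"dz":0,"roll":0},{"dx":-1.34,"dy":8.76,"dz":0,"roll":0},{"dx":-1.54,"dy":10.02,"dz":0,"roll":0},{"dx":-1.73,"dy":11.27,"dz":0,"roll":0},{"dx":-1.92,"dy":12.52,"dz":0,"roll":0}]'
python3 -c "
from h import *
im,C=shot('wrist','w11.png'); cv2.imwrite('pics/z11.png',cv2.resize(im[150:300,220:440,::-1],None,fx=3.5,fy=3.5,interpolation=3))"
```

```text
t: 12.23
position: [0.5887, 0.1434, 0.0848]
orientation: [[0.0, -1.0, 0.001], [-1.0, -0.0, -0.0], [0.0, -0.001, -1.0]]
force: [2.4, 0.0, 4.2]
gripper_width: 0.191
t: 13.07
position: [0.5761, 0.1453, 0.0847]
orientation: [[0.0, -1.0, 0.001], [-1.0, -0.0, -0.0], [0.0, -0.001, -1.0]]
force: [3.2, 0.4, 6.1]
gripper_width: 0.189
```

View pics/z11.png

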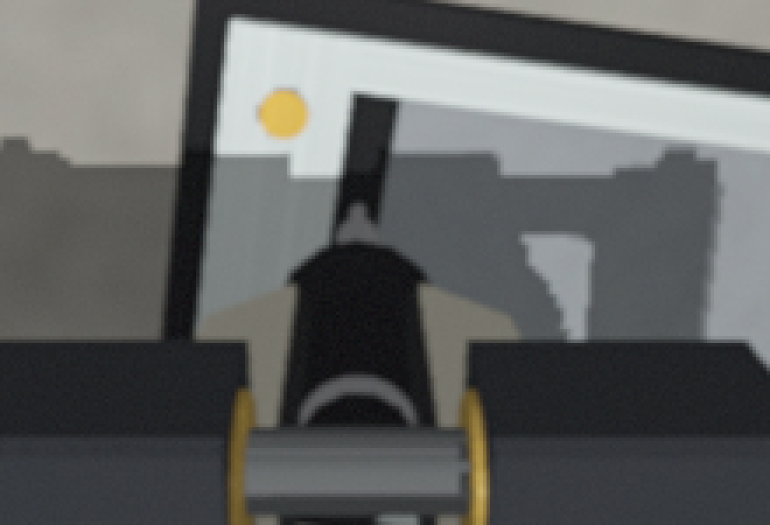

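```bash

python3 -m pendant '[{"dx":-0.19,"dy":1.25,"dz":-0.1,"roll":0},{"dx":-0.38,"dy":2.5,"dz":-0.2,"roll":0},{"dx":-0.58,"dy":3.76,"dz":-0.3,"roll":0},{"dx":-0.77,"dy":5.01,"dz":-0.3,"roll":0},{"dx":-0.96,"dy":6.26,"dz":-0.3,"roll":0},{"dx":-1.15,"dy":7.51,"dz":-0.3,"roll":0},{"dx":-1.34,"dy":8.76,"dz":-0.3,"roll":0},{"dx":-1.54,"dy":10.02,"dz":-0.3,"roll":0},{"dx":-1.73,"dy":11.27,"dz":-0.3,"roll":0},{"dx":-1.92,"dy":12.52,"dz":-0.3,"roll":0}]'
python3 -m pendant '[{"dx":-0.19,"dy":1.25,"dz":0,"roll":0},{"dx":-0.38,"dy":2.5,"dz":0,"roll":0},{"dx":-0.58,"dy":3.76,"dz":0,"roll":0},{"dx":-0.77,"dy":5.01,"dz":0,"roll":0},{"dx":-0.96,"dy":6.26,"dz":0,"roll":0},{"dx":-1.15,"dy":7.51,"dz":0,"roll":0},{"dx":-1.34,"dy":8.76,"dz":0,"roll":0},{"dx":-1.54,"dy":10.02,"dz":0,"roll":0},{"dx":-1.73,"dy":11.27,"dz":0,"roll":0},{"dx":-1.92,"dy":12.52,"dz":0,"roll":0}]'
```

```text
t: 13.95
position: [0.5632, 0.1473, 0.0847]
orientation: [[0.0, -1.0, -0.0], [-1.0, -0.0, -0.0], [0.0, 0.0, -1.0]]
force: [3.1, -0.1, 4.5]
gripper_width: 0.189
t: 14.78
position: [0.5507, 0.1492, 0.0848]
orientation: [[0.0, -1.0, -0.0], [-1.0, -0.0, -0.0], [0.0, 0.0, -1.0]]
force: [1.9, -0.4, 4.2]
gripper_width: 0.191
```

```bash

python3 -m pendant '[{"dx":-0.19,"dy":1.25,"dz":0,"roll":0},{"dx":-0.38,"dy":2.5,"dz":0,"roll":0},{"dx":-0.58,"dy":3.76,"dz":0,"roll":0},{"dx":-0.77,"dy":5.01,"dz":0,"roll":0},{"dx":-0.96,"dy":6.26,"dz":0,"roll":0},{"dx":-1.15,"dy":7.51,"dz":0,"roll":0},{"dx":-1.34,"dy":8.76,"dz":0,"roll":0},{"dx":-1.54,"dy":10.02,"dz":0,"roll":0},{"dx":-1.73,"dy":11.27,"dz":0,"roll":0},{"dx":-1.92,"dy":12.52,"dz":0,"roll":0}]'
python3 -m pendant '[{"dx":-0.19,"dy":1.25,"dz":0,"roll":0},{"dx":-0.38,"dy":2.5,"dz":0,"roll":0},{"dx":-0.58,"dy":3.76,"dz":0,"roll":0},{"dx":-0.77,"dy":5.01,"dz":0,"roll":0},{"dx":-0.96,"dy":6.26,"dz":0,"roll":0},{"dx":-1.15,"dy":7.51,"dz":0,"roll":0},{"dx":-1.34,"dy":8.76,"dz":0,"roll":0},{"dx":-1.54,"dy":10.02,"dz":0,"roll":0},{"dx":-1.73,"dy":11.27,"dz":0,"roll":0},{"dx":-1.92,"dy":12.3,"dz":0,"roll":0}]'
python3 -c "
from h import *
p,R,o=pose(); print(p)
im,C=shot('wrist','w12.png'); cv2.imwrite('pics/z12.png',cv2.resize(im[100:300,220:500,::-1],None,fx=2.8,fy=2.8,interpolation=3))"
```

```text
t: 15.62
position: [0.5382, 0.1511, 0.0848]
orientation: [[0.0, -1.0, -0.0], [-1.0, -0.0, -0.0], [0.0, 0.0, -1.0]]
force: [2.5, 0.1, 3.8]
gripper_width: 0.189
t: 16.45
position: [0.5259, 0.153, 0.0848]
orientation: [[0.0, -1.0, -0.0], [-1.0, -0.0, -0.0], [0.0, 0.0, -1.0]]
force: [1.5, -0.5, 3.8]
gripper_width: 0.19
[0.52592851 0.15299065 0.08479035]
```

View pics/z12.png

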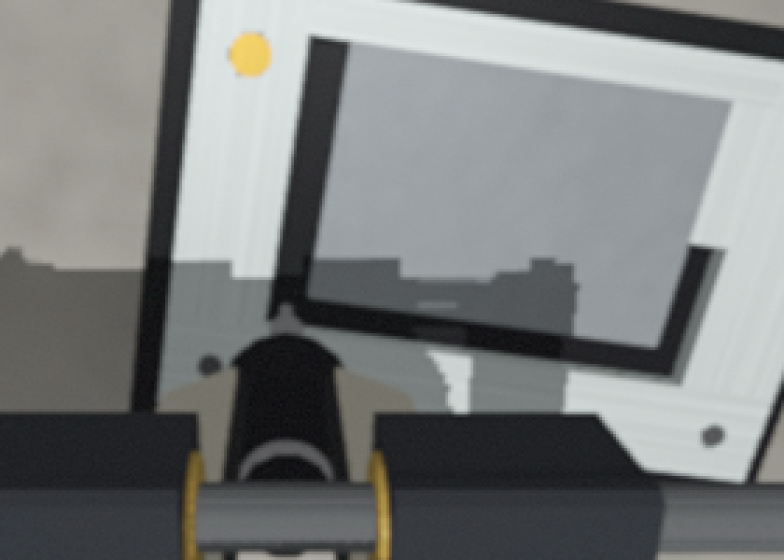

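```bash

python3 -m pendant '[{"dx":1.21,"dy":0.18,"dz":0,"roll":0},{"dx":2.41,"dy":0.37,"dz":0,"roll":0},{"dx":3.62,"dy":0.55,"dz":0,"roll":0},{"dx":4.82,"dy":0.74,"dz":0,"roll":0},{"dx":6.03,"dy":0.92,"dz":0,"roll":0},{"dx":7.24,"dy":1.11,"dz":0,"roll":0},{"dx":8.44,"dy":1.29,"dz":0,"roll":0},{"dx":9.65,"dy":1.48,"dz":0,"roll":0},{"dx":10.85,"dy":1.66,"dz":0,"roll":0},{"dx":12.06,"dy":1.85,"dz":0,"roll":0}]'
python3 -m pendant '[{"dx":1.21,"dy":0.18,"dz":0,"roll":0},{"dx":2.41,"dy":0.37,"dz":0,"roll":0},{"dx":3.62,"dy":0.55,"dz":0,"roll":0},{"dx":4.82,"dy":0.74,"dz":0,"roll":0},{"dx":6.03,"dy":0.92,"dz":0,"roll":0},{"dx":7.24,"dy":1.11,"dz":0,"roll":0},{"dx":8.44,"dy":1.29,"dz":0,"roll":0},{"dx":9.65,"dy":1.48,"dz":0,"roll":0},{"dx":10.85,"dy":1.66,"dz":0,"roll":0},{"dx":12.06,"dy":1.85,"dz":0,"roll":0}]'
python3 -m pendant '[{"dx":1.21,"dy":0.18,"dz":0,"roll":0},{"dx":2.41,"dy":0.37,"dz":0,"roll":0},{"dx":3.62,"dy":0.55,"dz":0,"roll":0},{"dx":4.82,"dy":0.74,"dz":0,"roll":0},{"dx":6.03,"dy":0.92,"dz":0,"roll":0},{"dx":7.24,"dy":1.11,"dz":0,"roll":0},{"dx":8.44,"dy":1.29,"dz":0,"roll":0},{"dx":9.65,"dy":1.48,"dz":0,"roll":0},{"dx":10.85,"dy":1.66,"dz":0,"roll":0},{"dx":12.06,"dy":1.85,"dz":0,"roll":0}]'
```

```text
t: 17.33
position: [0.5242, 0.1408, 0.0848]
orientation: [[0.0, -1.0, -0.0], [-1.0, -0.0, -0.0], [0.0, 0.0, -1.0]]
force: [0.3, 1.8, 3.2]
gripper_width: 0.187
t: 18.17
position: [0.5223, 0.1287, 0.0848]
orientation: [[-0.0, -1.0, -0.0], [-1.0, 0.0, -0.0], [0.0, 0.0, -1.0]]
force: [-0.1, 2.5, 3.5]
gripper_width: 0.189
t: 19.0
position: [0.5205, 0.1167, 0.0848]
orientation: [[0.0, -1.0, -0.0], [-1.0, -0.0, -0.0], [0.0, 0.0, -1.0]]
force: [0.1, 2.6, 3.3]
gripper_width: 0.188
```

```bash

python3 -m pendant '[{"dx":1.21,"dy":0.18,"dz":0,"roll":0},{"dx":2.41,"dy":0.37,"dz":0,"roll":0},{"dx":3.62,"dy":0.55,"dz":0,"roll":0},{"dx":4.82,"dy":0.74,"dz":0,"roll":0},{"dx":6.03,"dy":0.92,"dz":0,"roll":0},{"dx":7.24,"dy":1.11,"dz":0,"roll":0},{"dx":8.44,"dy":1.29,"dz":0,"roll":0},{"dx":9.65,"dy":1.48,"dz":0,"roll":0},{"dx":10.85,"dy":1.66,"dz":0,"roll":0},{"dx":12.06,"dy":1.85,"dz":0,"roll":0}]'
python3 -m pendant '[{"dx":1.21,"dy":0.18,"dz":0,"roll":0},{"dx":2.41,"dy":0.37,"dz":0,"roll":0},{"dx":3.62,"dy":0.55,"dz":0,"roll":0},{"dx":4.82,"dy":0.74,"dz":0,"roll":0},{"dx":6.03,"dy":0.92,"dz":0,"roll":0},{"dx":7.24,"dy":1.11,"dz":0,"roll":0},{"dx":8.44,"dy":1.29,"dz":0,"roll":0},{"dx":9.65,"dy":1.48,"dz":0,"roll":0},{"dx":10.85,"dy":1.66,"dz":0,"roll":0},{"dx":12.06,"dy":1.85,"dz":0,"roll":0}]'
python3 -m pendant '[{"dx":1.21,"dy":0.18,"dz":0,"roll":0},{"dx":2.41,"dy":0.37,"dz":0,"roll":0},{"dx":3.62,"dy":0.55,"dz":0,"roll":0},{"dx":4.82,"dy":0.74,"dz":0,"roll":0},{"dx":6.03,"dy":0.92,"dz":0,"roll":0},{"dx":7.24,"dy":1.11,"dz":0,"roll":0},{"dx":8.44,"dy":1.29,"dz":0,"roll":0},{"dx":9.65,"dy":1.48,"dz":0,"roll":0},{"dx":10.85,"dy":1.66,"dz":0,"roll":0},{"dx":12.06,"dy":1.85,"dz":0,"roll":0}]'
python3 -c "
from h import *
p,R,o=pose(); print(p)
im,C=shot('wrist','w13.png'); cv2.imwrite('pics/z13.png',cv2.resize(im[100:300,220:500,::-1],None,fx=2.8,fy=2.8,interpolation=3))"
```

```text
t: 19.83
position: [0.5187, 0.1046, 0.0848]
orientation: [[0.0, -1.0, -0.0], [-1.0, -0.0, -0.0], [0.0, 0.0, -1.0]]
force: [0.7, 2.5, 3.3]
gripper_width: 0.189
t: 20.67
position: [0.5168, 0.0926, 0.0848]
orientation: [[0.0, -1.0, -0.0], [-1.0, -0.0, -0.0], [0.0, 0.0, -1.0]]
force: [0.3, 1.5, 3.0]
gripper_width: 0.191
t: 21.5
position: [0.515, 0.0805, 0.0848]
orientation: [[0.0, -1.0, 0.0], [-1.0, -0.0, -0.0], [0.0, -0.0, -1.0]]
force: [1.2, 1.7, 2.7]
gripper_width: 0.187
[0.51500546 0.08051892 0.08482138]
```

View pics/z13.png

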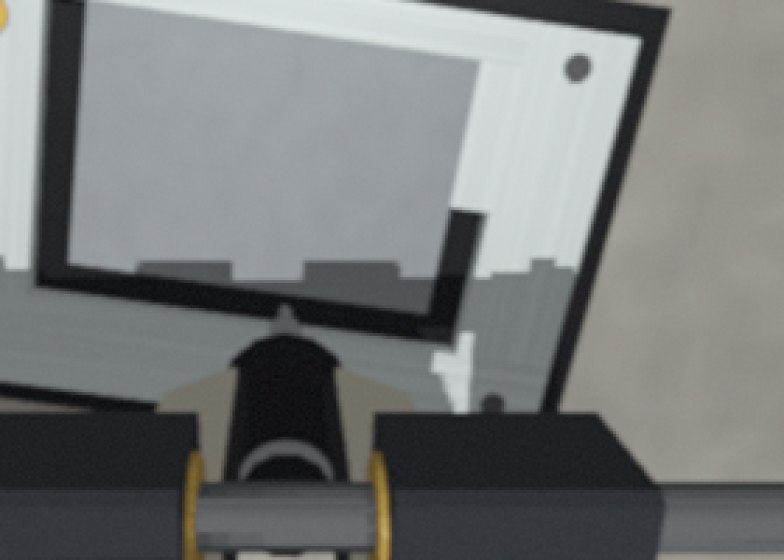

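```bash

python3 -m pendant '[{"dx":1.21,"dy":0.18,"dz":0,"roll":0},{"dx":2.41,"dy":0.37,"dz":0,"roll":0},{"dx":3.62,"dy":0.55,"dz":0,"roll":0},{"dx":4.82,"dy":0.74,"dz":0,"roll":0},{"dx":6.03,"dy":0.92,"dz":0,"roll":0},{"dx":7.24,"dy":1.11,"dz":0,"roll":0},{"dx":8.44,"dy":1.29,"dz":0,"roll":0},{"dx":9.65,"dy":1.48,"dz":0,"roll":0},{"dx":10.85,"dy":1.66,"dz":0,"roll":0},{"dx":12.06,"dy":1.85,"dz":0,"roll":0}]'
python3 -m pendant '[{"dx":1.21,"dy":0.18,"dz":0,"roll":0},{"dx":2.41,"dy":0.37,"dz":0,"roll":0},{"dx":3.62,"dy":0.55,"dz":0,"roll":0},{"dx":4.82,"dy":0.74,"dz":0,"roll":0},{"dx":6.03,"dy":0.92,"dz":0,"roll":0},{"dx":7.24,"dy":1.11,"dz":0,"roll":0},{"dx":8.44,"dy":1.29,"dz":0,"roll":0},{"dx":9.65,"dy":1.48,"dz":0,"roll":0},{"dx":10.85,"dy":1.66,"dz":0,"roll":0},{"dx":12.06,"dy":1.85,"dz":0,"roll":0}]'
python3 -m pendant '[{"dx":1.21,"dy":0.18,"dz":0,"roll":0},{"dx":2.41,"dy":0.37,"dz":0,"roll":0},{"dx":3.62,"dy":0.55,"dz":0,"roll":0},{"dx":4.82,"dy":0.74,"dz":0,"roll":0},{"dx":6.03,"dy":0.92,"dz":0,"roll":0},{"dx":7.24,"dy":1.11,"dz":0,"roll":0},{"dx":8.44,"dy":1.29,"dz":0,"roll":0},{"dx":9.65,"dy":1.48,"dz":0,"roll":0},{"dx":10.85,"dy":1.66,"dz":0,"roll":0},{"dx":12.06,"dy":1.85,"dz":0,"roll":0}]'
python3 -m pendant '[{"dx":1.21,"dy":0.18,"dz":0,"roll":0},{"dx":2.41,"dy":0.37,"dz":0,"roll":0},{"dx":3.62,"dy":0.55,"dz":0,"roll":0},{"dx":4.82,"dy":0.74,"dz":0,"roll":0},{"dx":6.03,"dy":0.92,"dz":0,"roll":0},{"dx":7.24,"dy":1.11,"dz":0,"roll":0},{"dx":8.44,"dy":1.29,"dz":0,"roll":0},{"dx":9.65,"dy":1.48,"dz":0,"roll":0},{"dx":10.85,"dy":1.66,"dz":0,"roll":0},{"dx":12.06,"dy":1.85,"dz":0,"roll":0}]'
python3 -c "
from h import *
p,R,o=pose(); print(p)
im,C=shot('wrist','w14.png'); cv2.imwrite('pics/z14.png',cv2.resize(im[100:300,220:500,::-1],None,fx=2.8,fy=2.8,interpolation=3))"
```

```text
t: 22.38
position: [0.5131, 0.0685, 0.0848]
orientation: [[0.0, -1.0, 0.0], [-1.0, -0.0, -0.0], [0.0, -0.0, -1.0]]
force: [-0.2, 1.1, 3.6]
gripper_width: 0.195
t: 23.22
position: [0.5113, 0.0564, 0.0848]
orientation: [[0.0, -1.0, -0.0], [-1.0, -0.0, -0.0], [0.0, 0.0, -1.0]]
force: [0.3, 1.8, 3.2]
gripper_width: 0.19
t: 24.05
position: [0.5094, 0.0443, 0.0848]
orientation: [[0.0, -1.0, 0.0], [-1.0, -0.0, -0.0], [0.0, -0.0, -1.0]]
force: [1.2, 2.9, 2.6]
gripper_width: 0.193
t: 24.88
position: [0.5076, 0.0323, 0.0848]
orientation: [[0.0, -1.0, 0.0], [-1.0, -0.0, -0.0], [0.0, -0.0, -1.0]]
force: [0.6, 1.2, 2.6]
gripper_width: 0.193
[0.50758118 0.03227019 0.08479295]
```

View pics/z14.png

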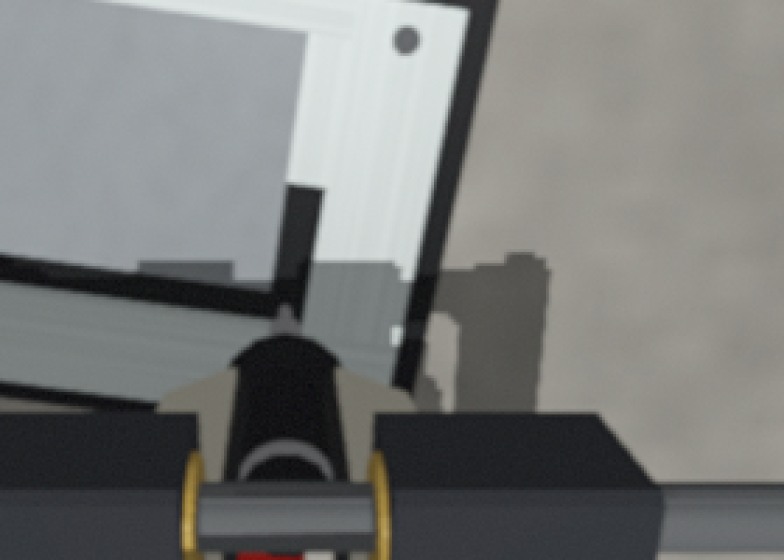

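```bash

python3 -m pendant '[{"dx":0.17,"dy":-1.13,"dz":0,"roll":0},{"dx":0.34,"dy":-2.26,"dz":0,"roll":0},{"dx":0.51,"dy":-3.39,"dz":0,"roll":0},{"dx":0.68,"dy":-4.52,"dz":0,"roll":0},{"dx":0.85,"dy":-5.65,"dz":0,"roll":0},{"dx":1.02,"dy":-6.78,"dz":0,"roll":0},{"dx":1.19,"dy":-7.91,"dz":0,"roll":0},{"dx":1.36,"dy":-9.04,"dz":0,"roll":0},{"dx":1.53,"dy":-10.17,"dz":0,"roll":0},{"dx":1.7,"dy":-11.3,"dz":0,"roll":0}]'
python3 -m pendant '[{"dx":0.17,"dy":-1.13,"dz":0,"roll":0},{"dx":0.34,"dy":-2.26,"dz":0,"roll":0},{"dx":0.51,"dy":-3.39,"dz":0,"roll":0},{"dx":0.68,"dy":-4.52,"dz":0,"roll":0},{"dx":0.85,"dy":-5.65,"dz":0,"roll":0},{"dx":1.02,"dy":-6.78,"dz":0,"roll":0},{"dx":1.19,"dy":-7.91,"dz":0,"roll":0},{"dx":1.36,"dy":-9.04,"dz":0,"roll":0},{"dx":1.53,"dy":-10.17,"dz":0,"roll":0},{"dx":1.7,"dy":-11.3,"dz":0,"roll":0}]'
python3 -m pendant '[{"dx":0.17,"dy":-1.13,"dz":0,"roll":0},{"dx":0.34,"dy":-2.26,"dz":0,"roll":0},{"dx":0.51,"dy":-3.39,"dz":0,"roll":0},{"dx":0.68,"dy":-4.52,"dz":0,"roll":0},{"dx":0.85,"dy":-5.65,"dz":0,"roll":0},{"dx":1.02,"dy":-6.78,"dz":0,"roll":0},{"dx":1.19,"dy":-7.91,"dz":0,"roll":0},{"dx":1.36,"dy":-9.04,"dz":0,"roll":0},{"dx":1.53,"dy":-10.17,"dz":0,"roll":0},{"dx":1.7,"dy":-11.3,"dz":0,"roll":0}]'
python3 -m pendant '[{"dx":0.1,"dy":-0.5,"dz":0,"roll":0},{"dx":0.1,"dy":-0.5,"dz":0,"roll":0},{"dx":0.1,"dy":-0.5,"dz":0,"roll":0}]'
python3 -c "
from h import *
p,R,o=pose(); print(p)
im,C=shot('wrist','w15.png'); cv2.imwrite('pics/z15.png',cv2.resize(im[100:300,220:500,::-1],None,fx=2.8,fy=2.8,interpolation=3))"
```

```text
t: 25.77
position: [0.5178, 0.0306, 0.0846]
orientation: [[0.0, -1.0, -0.003], [-1.0, -0.0, -0.0], [0.0, 0.003, -1.0]]
force: [-3.4, 0.5, 5.9]
gripper_width: 0.191
t: 26.6
position: [0.5291, 0.0289, 0.0846]
orientation: [[0.0, -1.0, -0.003], [-1.0, -0.0, -0.0], [0.0, 0.003, -1.0]]
force: [-4.7, 0.3, 5.8]
gripper_width: 0.187
t: 27.43
position: [0.5404, 0.0272, 0.0846]
orientation: [[0.0, -1.0, -0.003], [-1.0, -0.0, -0.0], [0.0, 0.003, -1.0]]
force: [-3.2, 0.7, 4.7]
gripper_width: 0.189
t: 27.68
position: [0.541, 0.0271, 0.0846]
orientation: [[0.0, -1.0, -0.002], [-1.0, -0.0, -0.0], [0.0, 0.002, -1.0]]
force: [-3.2, 0.5, 6.0]
gripper_width: 0.192
[0.54104061 0.02705922 0.08462343]
```

View pics/z15.png

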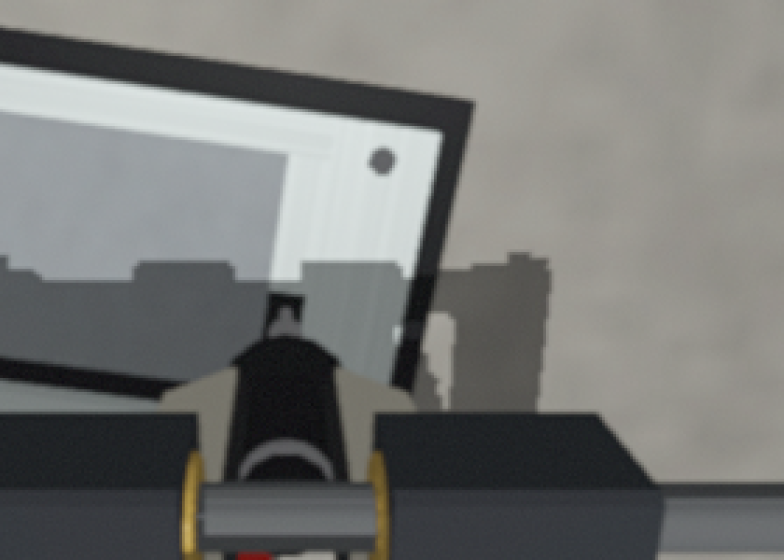

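```bash

python3 -m pendant '[{"dx":0,"dy":0,"dz":-5,"roll":0},{"dx":0,"dy":0,"dz":-20,"roll":0},{"dx":0,"dy":0,"dz":-45,"roll":0},{"dx":0,"dy":0,"dz":-70,"roll":0},{"dx":-20,"dy":-4,"dz":-90,"roll":0},{"dx":-50,"dy":-9,"dz":-98,"roll":0},{"dx":-85,"dy":-15,"dz":-98,"roll":0},{"dx":-120,"dy":-22,"dz":-98,"roll":0},{"dx":-155,"dy":-28,"dz":-98,"roll":0},{"dx":-190,"dy":-34,"dz":-98,"roll":0}]'
python3 -m pendant '[{"dx":-35,"dy":-6,"dz":0,"roll":0},{"dx":-65,"dy":-12,"dz":0,"roll":0},{"dx":-90,"dy":-17,"dz":0,"roll":0},{"dx":-110,"dy":-21,"dz":0,"roll":0},{"dx":-120,"dy":-22,"dz":0,"roll":0},{"dx":-123,"dy":-22,"dz":0,"roll":0},{"dx":-123,"dy":-22,"dz":0,"roll":0},{"dx":-123,"dy":-22,"dz":0,"roll":0},{"dx":-123,"dy":-22,"dz":0,"roll":0}]'
python3 -c "
from h import *
im,C=shot('wrist','w16.png'); im,C=shot('side','side16.png'); cv2.imwrite('pics/z16.png',cv2.resize(im[200:330,140:290,::-1],None,fx=4.5,fy=4.5,interpolation=3))
delta([.5973,.3399,.0985],-90)"
```

```text
t: 28.57
position: [0.5762, 0.2186, 0.1827]
orientation: [[-0.0, -1.0, 0.0], [-1.0, 0.0, -0.001], [0.001, -0.0, -1.0]]
force: [1.0, -0.3, -0.6]
gripper_width: 0.19
t: 29.32
position: [0.5981, 0.3388, 0.183]
orientation: [[-0.001, -1.0, -0.0], [-1.0, 0.001, -0.001], [0.001, 0.0, -1.0]]
force: [-0.4, -0.3, -1.0]
gripper_width: 0.19
pos [0.5982 0.339  0.1831] yaw -90.08 delta [-0.9  1.  84.6] roll -0.08 j6 113.2 reach 0.687 t 29.4167 F [-0.7 -0.9  0.4] w 17.1
```

View pics/z16.png

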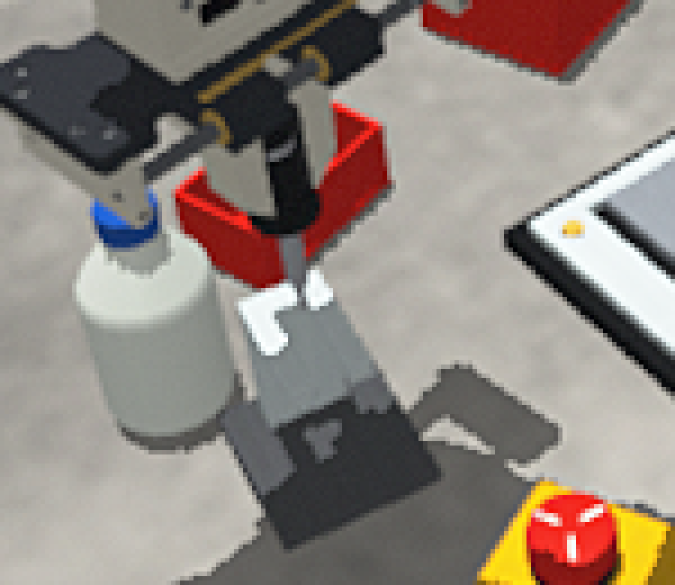

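View pics/w16.png

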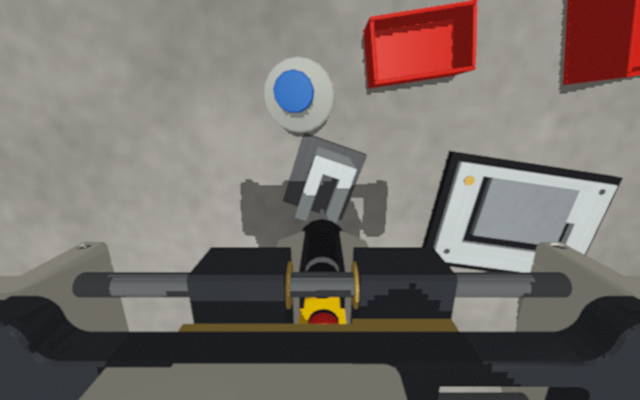

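```bash

python3 -m pendant '[{"dx":-0.9,"dy":1,"dz":8,"roll":0},{"dx":-0.9,"dy":1,"dz":22,"roll":0},{"dx":-0.9,"dy":1,"dz":38,"roll":0},{"dx":-0.9,"dy":1,"dz":54,"roll":0},{"dx":-0.9,"dy":1,"dz":66,"roll":0},{"dx":-0.9,"dy":1,"dz":75,"roll":0},{"dx":-0.9,"dy":1,"dz":80,"roll":0},{"dx":-0.9,"dy":1,"dz":83,"roll":0},{"dx":-0.9,"dy":1,"dz":83.5,"roll":0},{"dx":-0.9,"dy":1,"dz":83.5,"roll":0}]'
python3 -m pendant '[{"dx":0,"dy":0,"dz":0.5,"roll":0},{"dx":0,"dy":0,"dz":1,"roll":0},{"dx":0,"dy":0,"dz":1,"roll":0}]'
```

```text
t: 30.25
position: [0.5974, 0.3413, 0.0999]
orientation: [[0.0, -1.0, 0.001], [-1.0, -0.0, 0.0], [-0.0, -0.001, -1.0]]
force: [0.5, 0.2, -1.7]
gripper_width: 0.188
t: 30.5
position: [0.5973, 0.3413, 0.099]
orientation: [[0.0, -1.0, 0.001], [-1.0, -0.0, 0.0], [-0.0, -0.001, -1.0]]
force: [-0.6, 0.5, 1.5]
gripper_width: 0.19
```

```bash

python3 -m pendant '[{"dx":1.2,"dy":0,"dz":0,"roll":0},{"dx":1.2,"dy":0,"dz":0,"roll":0},{"dx":1.2,"dy":0,"dz":0,"roll":0}]'
python3 -m pendant '[{"dx":1.2,"dy":0,"dz":0,"roll":0},{"dx":0,"dy":0,"dz":0,"roll":0},{"dx":0,"dy":0,"dz":0,"roll":0},{"dx":0,"dy":0,"dz":0,"roll":0},{"dx":0,"dy":0,"dz":0,"roll":0}]' 45
python3 -m pendant '[{"dx":0,"dy":0,"dz":-10,"roll":0},{"dx":0,"dy":0,"dz":-30,"roll":0},{"dx":0,"dy":0,"dz":-65,"roll":0},{"dx":0,"dy":0,"dz":-105,"roll":0},{"dx":0,"dy":40,"dz":-145,"roll":0},{"dx":0,"dy":75,"dz":-150,"roll":0},{"dx":0,"dy":75,"dz":-150,"roll":0},{"dx":0,"dy":75,"dz":-150,"roll":0}]'
python3 -c "
from h import *
im,C=shot('wrist','w17.png'); cv2.imwrite('pics/z17w.png',cv2.resize(im[55:165,270:380,::-1],None,fx=5,fy=5,interpolation=3))
im,C=shot('side','side17.png'); cv2.imwrite('pics/z17.png',cv2.resize(im[200:330,140:290,::-1],None,fx=4.5,fy=4.5,interpolation=3))
"
```

```text
t: 30.75
position: [0.5973, 0.3402, 0.099]
orientation: [[0.0, -1.0, 0.001], [-1.0, -0.0, 0.001], [-0.001, -0.001, -1.0]]
force: [0.3, 0.9, 4.5]
gripper_width: 0.192
t: 31.17
position: [0.5968, 0.3398, 0.0979]
orientation: [[0.0, -1.0, -0.001], [-1.0, -0.0, -0.001], [0.001, 0.001, -1.0]]
force: [-0.2, 0.1, 0.6]
gripper_width: 0.477
t: 31.83
position: [0.5204, 0.3406, 0.2513]
orientation: [[0.002, -1.0, 0.003], [-1.0, -0.002, 0.002], [-0.002, -0.003, -1.0]]
force: [0.8, 0.3, 0.4]
gripper_width: 0.491
```

View pics/z17.png

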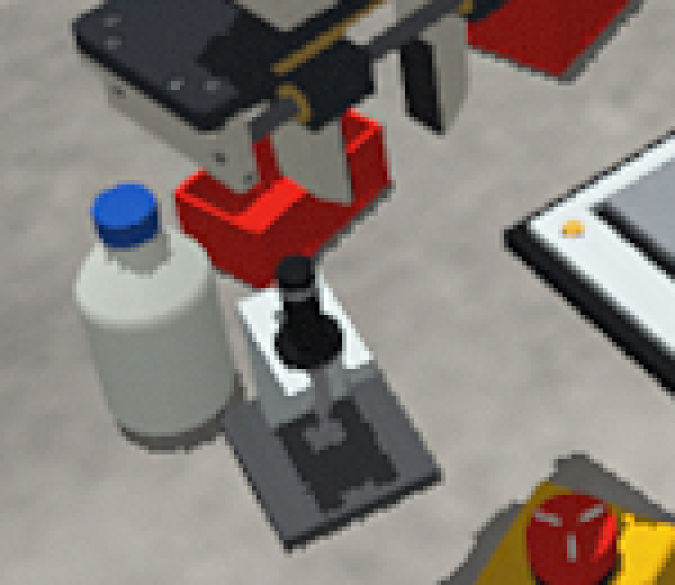

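View pics/z17w.png

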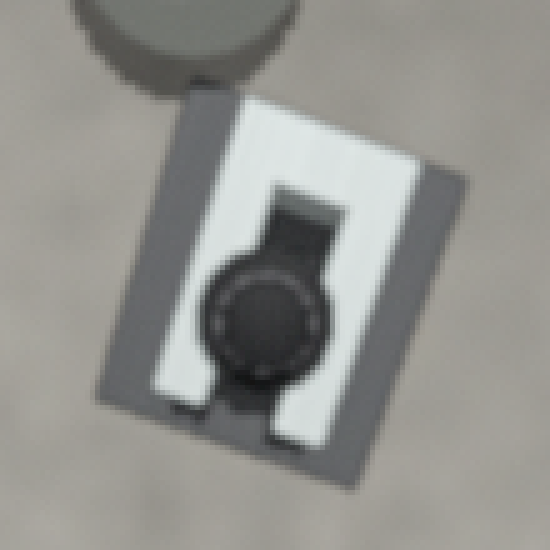

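View pics/side17.png

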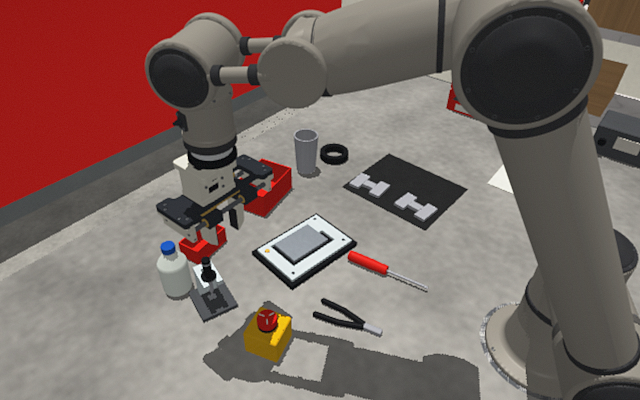

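```bash

python3 -m pendant '[{"dx":41,"dy":4,"dz":0,"roll":0},{"dx":82,"dy":10,"dz":0,"roll":0},{"dx":123,"dy":15,"dz":0,"roll":0},{"dx":164,"dy":20,"dz":0,"roll":0},{"dx":205,"dy":25,"dz":0,"roll":0},{"dx":246,"dy":30,"dz":0,"roll":0},{"dx":287,"dy":35,"dz":0,"roll":0},{"dx":328,"dy":40,"dz":0,"roll":0},{"dx":369,"dy":45,"dz":0,"roll":0},{"dx":410,"dy":50,"dz":0,"roll":0}]' 75
python3 -m pendant '[{"dx":160,"dy":15,"dz":0,"roll":0},{"dx":160,"dy":15,"dz":0,"roll":0},{"dx":160,"dy":15,"dz":0,"roll":0},{"dx":160,"dy":15,"dz":0,"roll":0},{"dx":160,"dy":15,"dz":0,"roll":0},{"dx":160,"dy":15,"dz":0,"roll":0},{"dx":160,"dy":15,"dz":0,"roll":0},{"dx":160,"dy":15,"dz":0,"roll":0}]' 75
cat > platefit.py <<'E'
from panelfit import *
H=np.array([(50,33),(18,33),(18,12),(-18,12),(-18,33),(-50,33),(-50,-33),(-18,-33),(-18,-12),(18,-12),(18,-33),(50,-33)])/1000
def fitH(im,C,x0,ztop,bg=50,fg=190):
    g=im.mean(2).astype(np.float32)
    def cost(p,M):
        P=w(H,p[0]/1000,p[1]/1000,p[2],ztop); img=np.full((400*S,640*S),bg,np.float32)
        cv2.fillPoly(img,[np.round(((proj(C,P)+.5)*S-.5)*16).astype(np.int32)],fg,shift=4)
        r=cv2.GaussianBlur(cv2.resize(img,(640,400),interpolation=cv2.INTER_AREA),(0,0),.7)
        return -np.corrcoef(r[M],g[M])[0,1]
    p0=np.array([x0[0]*1000,x0[1]*1000,x0[2]])
    for it in range(2):
        m=np.zeros(g.shape,np.uint8); B=np.array([(58,41),(58,-41),(-58,-41),(-58,41)])/1000
        cv2.fillPoly(m,[np.round(proj(C,w(B,p0[0]/1000,p0[1]/1000,p0[2],ztop))).astype(np.int32)],1); M=m>0
        r=minimize(cost,p0,args=(M,),method="Nelder-Mead",options=dict(initial_simplex=[p0,p0+[6,0,0],p0+[0,6,0],p0+[0,0,5]],xatol=.05,fatol=1e-6)); p0=r.x
    return r.x,r.fun
E
python3 - <<'E'
from platefit import *
p,R,o=pose();print(p,yaw(R),o['t'])
im,C=shot("wrist","w18.png"); np.save("w18p.npy",np.r_[p,R.ravel()])
for r in nets.trace("plate0","wrist")[:4]:
    if r["score"]<.4: continue
    m=cv2.minAreaRect(np.argwhere(r["mask"])[:,::-1].astype(np.float32)); c=unproj(C,m[0],.013)[0]
    print(round(r["score"],2),np.round(r["box"]),np.round(c,4),fitH(im,C,(c[0],c[1],0),.013))
E
```

```text
t: 32.77
position: [0.472, -0.0729, 0.2474]
orientation: [[-0.001, -1.0, -0.001], [-1.0, 0.001, 0.0], [-0.0, 0.001, -1.0]]
force: [1.7, -0.6, 0.2]
gripper_width: 0.819
t: 33.43
position: [0.4573, -0.2294, 0.2478]
orientation: [[0.001, -1.0, -0.001], [-1.0, -0.001, 0.001], [-0.001, 0.001, -1.0]]
force: [-0.1, 1.4, 0.7]
gripper_width: 0.814
[ 0.45725312 -0.22935387  0.24779952] -89.94916387113479 33.4333
0.68 [321. 199.  52.  66.] [ 0.4167 -0.227   0.013 ] (array([ 415.60700445, -226.89759433,   -5.86638093]), np.float64(-0.8719229213886563))
0.59 [323.  89.  58.  84.] [ 0.5693 -0.2294  0.013 ] (array([ 566.86166402, -228.43750524,    1.42903448]), np.float64(-0.9814787204684454))
```

View pics/w18.png

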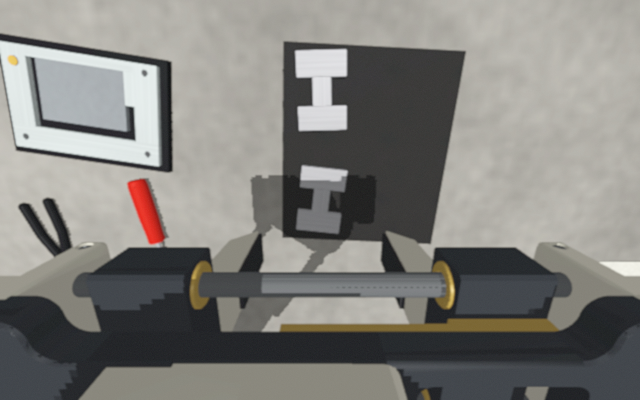

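```bash

python3 -m pendant '[{"dx":-1,"dy":-33,"dz":40,"roll":-1.4},{"dx":-1,"dy":-33,"dz":60,"roll":-1.4},{"dx":-1,"dy":-33,"dz":60,"roll":-1.4},{"dx":-1,"dy":-33,"dz":60,"roll":-1.4},{"dx":-1,"dy":-33,"dz":60,"roll":-1.4},{"dx":-1,"dy":-33,"dz":60,"roll":-1.4}]' 52
python3 - <<'E'
from platefit import *
p,R,o=pose();print(p,yaw(R),o['t'])
im,C=shot("wrist","w19.png"); np.save("w19p.npy",np.r_[p,R.ravel()])
r,f=fitH(im,C,(.567,-.2284,1.4),.013);print(r,f)
v=im[:,:,::-1].copy(); cv2.polylines(v,[np.round(proj(C,w(H,r[0]/1000,r[1]/1000,r[2],.013))).astype(np.int32)],True,(0,255,0)); cv2.imwrite("pics/z19.png",v)
delta([r[0]/1000,r[1]/1000,.006],-90+r[2])
E
```

```text
t: 34.03
position: [0.4905, -0.2293, 0.1904]
orientation: [[0.025, -1.0, 0.003], [-1.0, -0.025, -0.002], [0.002, -0.002, -1.0]]
force: [0.3, -0.2, 0.4]
gripper_width: 0.569
[ 0.49045349 -0.22933304  0.19036751] -88.58014400141185 34.0333
[ 566.9114976 -228.4582006    1.2142563] -0.9853659130583777
pos [ 0.4904 -0.2295  0.1903] yaw -88.59 delta [  0.5 -76.  184.5] roll 0.19 j6 55.4 reach 0.611 t 34.0833 F [0.5 0.9 0.2] w 51.9
```

View pics/z19.png

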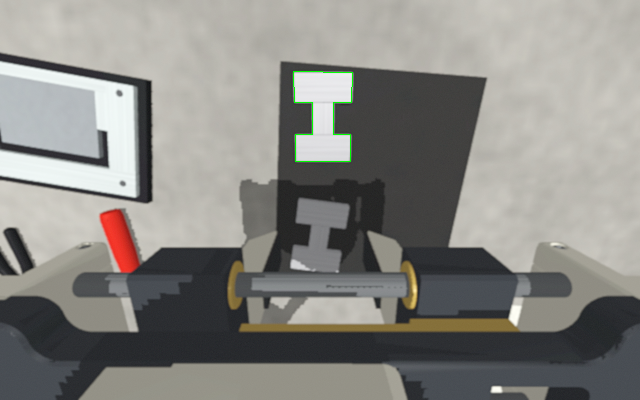

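```bash

python3 -m pendant '[{"dx":0.5,"dy":-38,"dz":15,"roll":0},{"dx":0.5,"dy":-76,"dz":30,"roll":0},{"dx":0.5,"dy":-76,"dz":65,"roll":0},{"dx":0.5,"dy":-76,"dz":100,"roll":0},{"dx":0.5,"dy":-76,"dz":135,"roll":0},{"dx":0.5,"dy":-76,"dz":160,"roll":0},{"dx":0.5,"dy":-76,"dz":175,"roll":0},{"dx":0.5,"dy":-76,"dz":182,"roll":0},{"dx":0.5,"dy":-76,"dz":184,"roll":0},{"dx":0.5,"dy":-76,"dz":184,"roll":0}]'
python3 -m pendant '[{"dx":0,"dy":0,"dz":0,"roll":0},{"dx":0,"dy":0,"dz":0,"roll":0},{"dx":0,"dy":0,"dz":0,"roll":0},{"dx":0,"dy":0,"dz":0,"roll":0},{"dx":0,"dy":0,"dz":0,"roll":0},{"dx":0,"dy":0,"dz":0,"roll":0}]' 10
```

```text
t: 34.92
position: [0.5666, -0.2282, 0.0054]
orientation: [[0.024, -1.0, 0.001], [-1.0, -0.024, -0.001], [0.001, -0.001, -1.0]]
force: [-0.2, 0.6, 0.5]
gripper_width: 0.567
t: 35.42
position: [0.5663, -0.228, 0.005]
orientation: [[0.025, -1.0, 0.001], [-1.0, -0.025, -0.001], [0.001, -0.001, -1.0]]
force: [-0.4, -0.8, 3.4]
gripper_width: 0.252
```

```bash

python3 -m pendant '[{"dx":0,"dy":0,"dz":-5,"roll":0},{"dx":0,"dy":0,"dz":-20,"roll":0},{"dx":0,"dy":0,"dz":-45,"roll":0},{"dx":0,"dy":0,"dz":-75,"roll":0},{"dx":0,"dy":0,"dz":-95,"roll":0},{"dx":0,"dy":0,"dz":-100,"roll":0},{"dx":0,"dy":0,"dz":-100,"roll":0}]'
python3 -c "
from h import *
im,C=shot('wrist','w20.png')
delta([.5606,.0863,.105],-8.6)"
```

```text
t: 36.0
position: [0.5665, -0.2279, 0.1055]
orientation: [[0.025, -1.0, 0.002], [-1.0, -0.025, -0.001], [0.001, -0.002, -1.0]]
force: [-0.9, -0.1, -4.5]
gripper_width: 0.254
pos [ 0.5656 -0.2274  0.1038] yaw -88.59 delta [-313.8   -2.7   -1.1] roll -79.99 j6 59.5 reach 0.567 t 36.05 F [-0.2 -0.4 -4. ] w 23.5
```

View pics/w20.png

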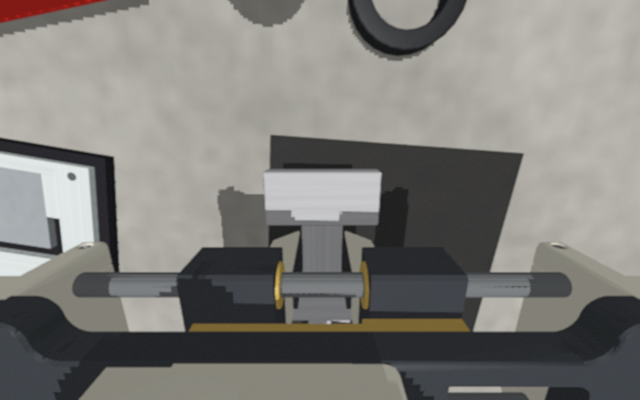

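```bash
python3 - <<'E'
from platefit import *
p,R,o=pose(); im=cv2.imread("pics/w20.png"); C=cam("wrist",np.zeros(3),np.eye(3))
X=unproj(C,[(265,171.5),(380,171.5),(265,207),(381,207)],-.0078); print(np.round(X*1000,1))
X=unproj(C,[(265,171.5),(380,171.5)],-.0078)
g=im.mean(2); print([np.round(g[164:180,c]).astype(int).tolist() for c in (280,320,365)]); print(np.round(g[190,258:272]),np.round(g[190,374:388]))
E
```

```text
[[-31.7 -50.5  -7.8]
 [ 31.7 -50.5  -7.8]
 [-33.  -29.9  -7.8]
 [ 33.5 -29.8  -7.8]]
[[58, 57, 59, 57, 74, 99, 117, 135, 165, 189, 198, 200, 199, 200, 200, 199], [35, 34, 31, 34, 61, 95, 117, 137, 166, 189, 199, 200, 200, 201, 200, 201], [59, 57, 58, 57, 73, 101, 120, 138, 166, 189, 200, 202, 201, 202, 202, 202]]
[170. 169. 169. 170. 168. 167. 176. 190. 198. 199. 198. 198. 199. 198.] [201. 201. 201. 201. 199. 183. 138.  80.  57.  57.  54.  54.  52.  54.]
```

```bash

python3 -m pendant '[{"dx":-15,"dy":0,"dz":0,"roll":-4},{"dx":-40,"dy":0,"dz":0,"roll":-11},{"dx":-70,"dy":0,"dz":0,"roll":-18},{"dx":-105,"dy":0,"dz":0,"roll":-25},{"dx":-140,"dy":0,"dz":0,"roll":-32},{"dx":-175,"dy":0,"dz":0,"roll":-39},{"dx":-210,"dy":0,"dz":0,"roll":-46},{"dx":-245,"dy":0,"dz":0,"roll":-53},{"dx":-275,"dy":0,"dz":0,"roll":-60},{"dx":-295,"dy":0,"dz":0,"roll":-67}]'
python3 -c "
from h import *
delta([.5606,.0863,.06],-8.6)"
```

```text
t: 36.88
position: [0.5567, 0.0702, 0.1019]
orientation: [[0.933, -0.361, -0.005], [-0.361, -0.933, 0.001], [-0.005, 0.001, -1.0]]
force: [0.9, 0.0, -4.2]
gripper_width: 0.257
pos [0.5567 0.0702 0.1019] yaw -21.15 delta [ -2.  -16.5  41.9] roll -12.55 j6 20.5 reach 0.567 t 36.8833 F [ 0.9  0.  -4.2] w 23.5
```

```bash

python3 -m pendant '[{"dx":-2,"dy":-10,"dz":5,"roll":-7},{"dx":-3,"dy":-18,"dz":15,"roll":-13},{"dx":-3,"dy":-18,"dz":30,"roll":-13},{"dx":-3,"dy":-18,"dz":42,"roll":-13},{"dx":-3,"dy":-18,"dz":42,"roll":-13},{"dx":-3,"dy":-18,"dz":42,"roll":-13},{"dx":-3,"dy":-18,"dz":42,"roll":-13},{"dx":-3,"dy":-18,"dz":42,"roll":-13}]'
python3 -c "
from h import *
im,C=shot('wrist','w21.png');shot('side','side21.png')
delta([.5606,.0863,.028],-8.6)"
```

```text
t: 37.55
position: [0.5629, 0.0848, 0.0626]
orientation: [[0.989, -0.15, 0.001], [-0.15, -0.989, -0.0], [0.001, -0.0, -1.0]]
force: [-0.3, 0.6, -3.5]
gripper_width: 0.257
pos [0.563  0.0849 0.0629] yaw -8.61 delta [-2.6 -1.1 34.9] roll -0.01 j6 9.5 reach 0.567 t 37.65 F [-0.5  0.1 -3.6] w 23.9
```

View pics/w21.png

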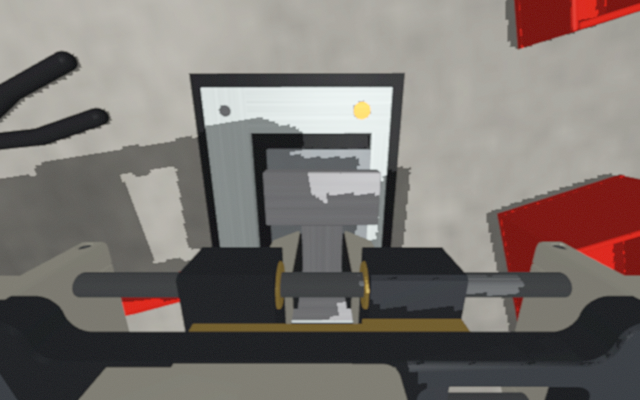

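```bash
python3 - <<'E'
from platefit import *
p,R,o=pose(); C=cam("wrist",p,R); im=cv2.imread("pics/w21.png"); v=im.copy()
for P,z in ((CH,.019),(COV,.019)): cv2.polylines(v,[np.round(proj(C,w(np.array(P)/1000,.5606,.0863,-8.6,z))*16).astype(np.int32)],True,(0,255,0),1,shift=4)
cv2.imwrite("pics/z21.png",cv2.resize(v[60:260,180:420],None,fx=3.2,fy=3,interpolation=0))
print(np.round(unproj(C,[(371,134),(253,134)],.019)*1000,1), np.round(w(np.array([(38,67),(-50,67)])/1000,.5606,.0863,-8.6,.019)*1000,1))
E
```

```text
[[608.1 146.1  19. ]
 [525.  158.8  19. ]] [[608.2 146.9  19. ]
 [521.2 160.   19. ]]
```

View pics/z21.png

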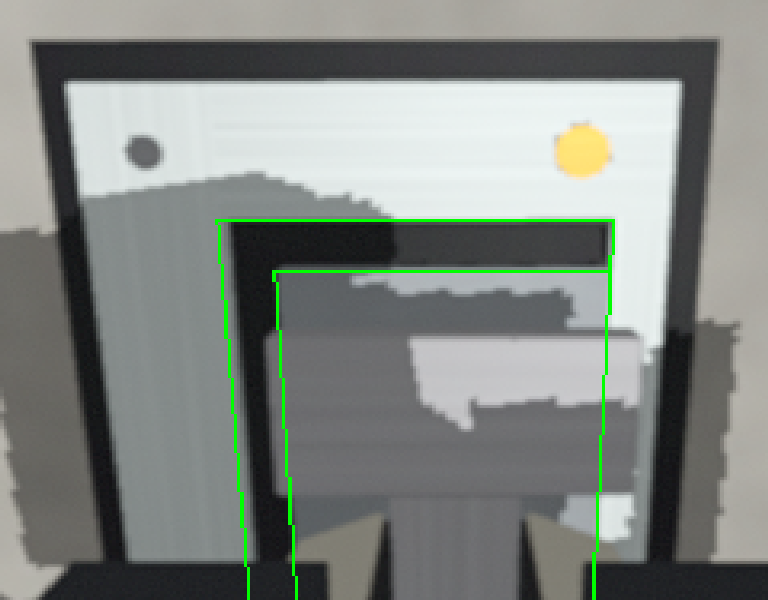

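```bash

python3 -m pendant '[{"dx":-1.5,"dy":-0.6,"dz":6,"roll":0},{"dx":-2.5,"dy":-1.2,"dz":15,"roll":0},{"dx":-2.5,"dy":-1.2,"dz":25,"roll":0},{"dx":-2.5,"dy":-1.2,"dz":33,"roll":0},{"dx":-2.5,"dy":-1.2,"dz":38,"roll":0},{"dx":-2.5,"dy":-1.2,"dz":39,"roll":0},{"dx":-2.5,"dy":-1.2,"dz":39,"roll":0},{"dx":-2.5,"dy":-1.2,"dz":39,"roll":0},{"dx":-2.5,"dy":-1.2,"dz":39,"roll":0}]'
python3 -c "
from h import *
vision.read_camera('wrist')
delta([.5606,.0863,.021],-8.6)"
```

```text
t: 38.4
position: [0.5607, 0.0866, 0.0237]
orientation: [[0.989, -0.15, 0.001], [-0.15, -0.989, -0.0], [0.001, -0.0, -1.0]]
force: [0.3, 0.5, -3.1]
gripper_width: 0.255
pos [0.5607 0.0866 0.0237] yaw -8.6 delta [-0.1  0.3  2.7] roll 0.0 j6 9.6 reach 0.567 t 38.45 F [-0.7 -0.1 -3.6] w 23.8
```

```bash

python3 -m pendant '[{"dx":0,"dy":0.2,"dz":1,"roll":0},{"dx":0,"dy":0.2,"dz":2,"roll":0},{"dx":0,"dy":0.2,"dz":2.6,"roll":0},{"dx":0,"dy":0.2,"dz":2.6,"roll":0},{"dx":0,"dy":0.2,"dz":2.6,"roll":0}]'
```

```text
t: 38.87
position: [0.5604, 0.0864, 0.021]
orientation: [[0.989, -0.15, 0.0], [-0.15, -0.989, -0.0], [0.0, 0.0, -1.0]]
force: [-0.5, -1.2, -0.1]
gripper_width: 0.257
```

```bash

python3 -m pendant '[{"dx":0,"dy":0,"dz":0,"roll":0},{"dx":0,"dy":0,"dz":0,"roll":0},{"dx":0,"dy":0,"dz":0,"roll":0},{"dx":0,"dy":0,"dz":0,"roll":0}]' 52
python3 -m pendant '[{"dx":0,"dy":0,"dz":-8,"roll":0},{"dx":0,"dy":0,"dz":-25,"roll":0},{"dx":0,"dy":0,"dz":-60,"roll":0},{"dx":0,"dy":30,"dz":-95,"roll":0},{"dx":0,"dy":60,"dz":-130,"roll":0},{"dx":0,"dy":75,"dz":-165,"roll":0},{"dx":0,"dy":75,"dz":-175,"roll":0},{"dx":0,"dy":75,"dz":-175,"roll":0},{"dx":0,"dy":75,"dz":-175,"roll":0}]'
python3 - <<'E'
from platefit import *
p,R,o=pose(); print(p,yaw(R))
im,C=shot('wrist','w22.png'); np.save("w22p.npy",np.r_[p,R.ravel()])
r,f=fitH(im,C,(.5606,.0866,81.4),.029,bg=150,fg=225); print("plate",r,f)
v=im[:,:,::-1].copy()
for P,z,q in ((CH,.019,(.5606,.0866,-8.6)),(COV,.019,(.5606,.0866,-8.6)),(H,.029,(r[0]/1000,r[1]/1000,r[2]))):
  P=np.array(P)/(1 if P is H else 1000)
  cv2.polylines(v,[np.round(proj(C,w(P,*q,z))*16).astype(np.int32)],True,(0,255,0) if P.max()>.06 else (0,0,255),1,shift=4)
v=np.hstack([im[60:240,220:420,::-1],v[60:240,220:420]])
cv2.imwrite("pics/z22.png",cv2.resize(v,None,fx=2,fy=2,interpolation=0))
E
```

```text
t: 39.2
position: [0.5606, 0.0864, 0.0209]
orientation: [[0.989, -0.149, 0.001], [-0.149, -0.989, -0.0], [0.001, -0.0, -1.0]]
force: [-0.3, 0.2, -0.0]
gripper_width: 0.498
t: 39.95
position: [0.5493, 0.012, 0.1969]
orientation: [[0.989, -0.15, 0.002], [-0.15, -0.989, -0.0], [0.002, -0.0, -1.0]]
force: [-0.3, -0.3, -0.8]
gripper_width: 0.569
[0.54932948 0.01196403 0.19691049] -8.640061062270748
plate [574.9836268   88.18810506  81.30781524] -0.3304019480921733
```

View pics/z22.png

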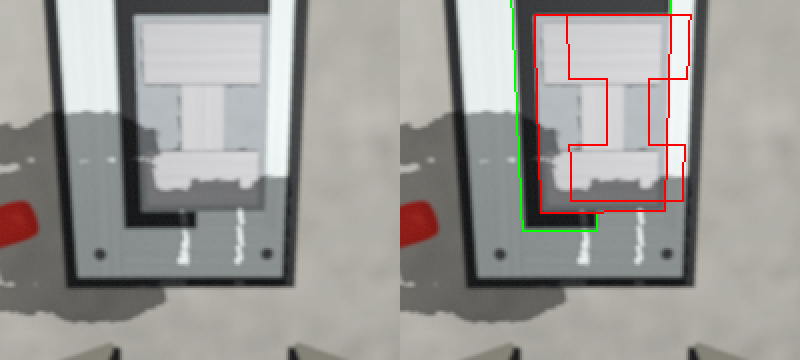

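View pics/w22.png

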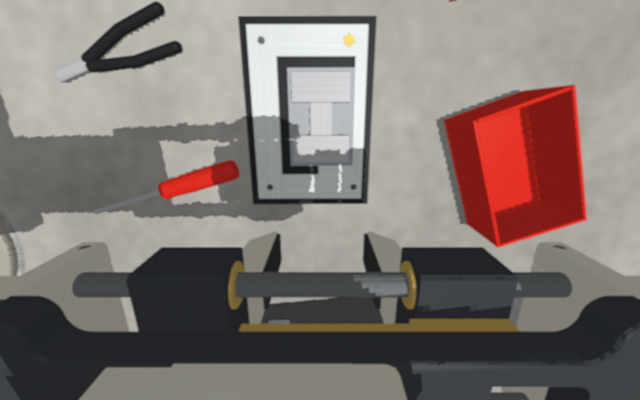

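```bash
python3 - <<'E'
from platefit import *
q=np.load("w22p.npy"); C=cam("wrist",q[:3],q[3:].reshape(3,3)); im=cv2.imread("pics/w22.png")
v=im[50:185,270:375]; cv2.imwrite("pics/z22b.png",cv2.resize(v,None,fx=4.4,fy=4.4,interpolation=cv2.INTER_CUBIC))
g=im.mean(2)
for r in (75,85,95): print(r,np.round(g[r,274:366]).astype(int).tolist())
for c in (300,322,345): print(c,np.round(g[55:180,c]).astype(int).tolist())
E
```

```text
75 [237, 234, 217, 174, 107, 62, 55, 59, 59, 58, 58, 59, 93, 144, 176, 181, 179, 190, 202, 205, 205, 206, 205, 206, 206, 206, 206, 207, 206, 207, 206, 207, 207, 207, 208, 207, 208, 208, 208, 209, 208, 208, 208, 209, 209, 209, 209, 209, 209, 208, 211, 210, 210, 210, 210, 210, 211, 211, 211, 211, 211, 212, 211, 211, 212, 212, 212, 212, 213, 213, 213, 213, 213, 213, 214, 212, 203, 191, 186, 190, 205, 229, 242, 244, 242, 242, 242, 242, 242, 243, 242, 228]
85 [237, 237, 230, 199, 139, 78, 59, 59, 59, 59, 60, 57, 72, 125, 170, 184, 178, 181, 195, 203, 204, 204, 203, 204, 204, 204, 204, 206, 205, 205, 206, 205, 206, 206, 206, 206, 206, 207, 207, 207, 207, 207, 208, 207, 207, 208, 208, 208, 208, 208, 208, 209, 209, 209, 210, 209, 209, 210, 210, 210, 211, 210, 211, 211, 210, 212, 211, 211, 212, 212, 213, 213, 213, 212, 214, 210, 197, 189, 188, 193, 211, 235, 244, 244, 243, 243, 243, 243, 243, 245, 241, 216]
95 [236, 237, 233, 216, 170, 103, 60, 58, 59, 61, 60, 58, 61, 105, 154, 177, 173, 174, 195, 208, 209, 209, 209, 209, 209, 209, 210, 209, 209, 209, 210, 210, 211, 211, 211, 211, 211, 211, 2
[... 1417 characters left out ...]
 100, 116, 137, 145, 143, 141, 142, 141, 142, 144, 144, 144, 142, 143, 143, 143]
345 [217, 165, 94, 66, 65, 69, 68, 66, 67, 67, 69, 95, 148, 183, 190, 186, 189, 207, 214, 214, 213, 212, 211, 211, 212, 213, 214, 215, 215, 213, 213, 214, 217, 217, 216, 215, 213, 213, 213, 215, 216, 218, 217, 216, 216, 214, 199, 171, 176, 189, 190, 190, 189, 189, 189, 190, 189, 189, 190, 189, 189, 189, 188, 187, 186, 185, 185, 185, 184, 184, 186, 187, 187, 188, 188, 187, 188, 187, 184, 173, 175, 205, 216, 217, 216, 213, 212, 212, 214, 214, 215, 214, 212, 212, 211, 206, 197, 186, 163, 130, 114, 115, 118, 117, 116, 114, 113, 107, 101, 103, 121, 140, 145, 143, 142, 142, 142, 142, 144, 145, 144, 142, 143, 144, 144]
```

View pics/z22b.png

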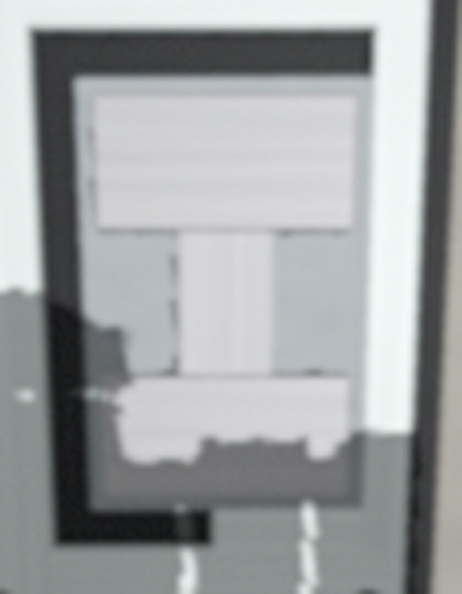

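```bash
python3 - <<'E'
from platefit import *
q=np.load("w22p.npy"); C=cam("wrist",q[:3],q[3:].reshape(3,3))
for P in [(0,55,.019),(0,50,.029),(0,18,.029),(0,-18,.029),(0,-50,.029),(0,-55,.019),(0,67,.019),(0,-67,.012),(-38,20,.019),(38,20,.019),(-33,33,.029),(33,33,.029)]:
    print(P,np.round(proj(C,w(np.array([P[:2]])/1000,.5606,.0866,-8.6,P[2])),1))
E
```

```text
(0, 55, 0.019) [[320.8  67.1]]
(0, 50, 0.029) [[320.9  70.7]]
(0, 18, 0.029) [[320.9 102.1]]
(0, -18, 0.029) [[321.  135.2]]
(0, -50, 0.029) [[321.1 162.8]]
(0, -55, 0.019) [[321.1 165.5]]
(0, 67, 0.019) [[320.8  55.1]]
(0, -67, 0.012) [[321.1 173.9]]
(-38, 20, 0.019) [[287.8 100.7]]
(38, 20, 0.019) [[354.1 100.6]]
(-33, 33, 0.029) [[290.8  87.7]]
(33, 33, 0.029) [[351.   87.6]]
```

```bash
python3 -c "
from h import *
delta([.345,-.222,.19],-95.9)"
```

```text
pos [0.5487 0.0124 0.1955] yaw -8.6 delta [-166.3  262.3    5.5] roll 87.3 j6 1.9 reach 0.41 t 40.0 F [ 0.7  0.4 -0.9] w 52.4
```

```bash

python3 -m pendant '[{"dx":-13,"dy":21,"dz":0,"roll":7},{"dx":-26,"dy":42,"dz":0,"roll":14},{"dx":-40,"dy":63,"dz":0,"roll":21},{"dx":-54,"dy":84,"dz":0,"roll":28},{"dx":-68,"dy":105,"dz":0,"roll":35},{"dx":-82,"dy":126,"dz":0,"roll":42},{"dx":-96,"dy":147,"dz":0,"roll":49},{"dx":-108,"dy":168,"dz":0,"roll":56},{"dx":-120,"dy":189,"dz":0,"roll":63},{"dx":-133,"dy":210,"dz":0,"roll":70}]'
python3 -c "
from h import *
delta([.345,-.222,.19],-95.9)"
```

```text
t: 40.83
position: [0.3849, -0.1753, 0.1942]
orientation: [[0.193, -0.981, -0.003], [-0.981, -0.193, 0.002], [-0.002, 0.002, -1.0]]
force: [-0.2, -0.3, -1.2]
gripper_width: 0.564
pos [ 0.3849 -0.1753  0.1942] yaw -78.87 delta [38.2 48.2  4.3] roll 17.03 j6 44.0 reach 0.41 t 40.8333 F [-0.2 -0.3 -1.2] w 51.8
```

```bash

python3 -m pendant '[{"dx":15,"dy":20,"dz":2,"roll":7},{"dx":30,"dy":40,"dz":4,"roll":14},{"dx":38,"dy":48,"dz":4,"roll":17},{"dx":38,"dy":48,"dz":4,"roll":17},{"dx":38,"dy":48,"dz":4,"roll":17},{"dx":38,"dy":48,"dz":4,"roll":17}]' 52
python3 - <<'E'
from platefit import *
p,R,o=pose();print(p,yaw(R),o['t'])
im,C=shot("wrist","w23.png"); np.save("w23p.npy",np.r_[p,R.ravel()])
for r in nets.trace("plate0","wrist")[:4]: print(round(r["score"],2),np.round(r["box"]),unproj(C,r["box"][:2],.013))
r,f=fitH(im,C,(.4156,-.2269,-5.9),.013);print(r,f)
v=im[:,:,::-1].copy(); cv2.polylines(v,[np.round(proj(C,w(H,r[0]/1000,r[1]/1000,r[2],.013))).astype(np.int32)],True,(0,255,0)); cv2.imwrite("pics/z23.png",v)
delta([r[0]/1000,r[1]/1000,.006],-90+r[2])
E
```

```text
t: 41.33
position: [0.3468, -0.2213, 0.191]
orientation: [[-0.095, -0.995, -0.001], [-0.995, 0.095, 0.001], [-0.001, 0.001, -1.0]]
force: [0.4, -0.4, 0.9]
gripper_width: 0.57
[ 0.34679721 -0.22133573  0.19100513] -95.4684779521459 41.3333
0.87 [321. 124.  60.  89.] [[ 0.41556365 -0.22664666  0.013     ]]
0.76 [31. 24. 61. 46.] [[0.54791917 0.07084633 0.013     ]]
[ 413.87119952 -227.01902987   -6.20526341] -0.9964247146212616
pos [ 0.347  -0.2214  0.1914] yaw -95.45 delta [ -0.6 -67.2 185.3] roll 0.75 j6 52.2 reach 0.472 t 41.4333 F [-0.8 -0.2  0.5] w 52.0
```

View pics/z23.png

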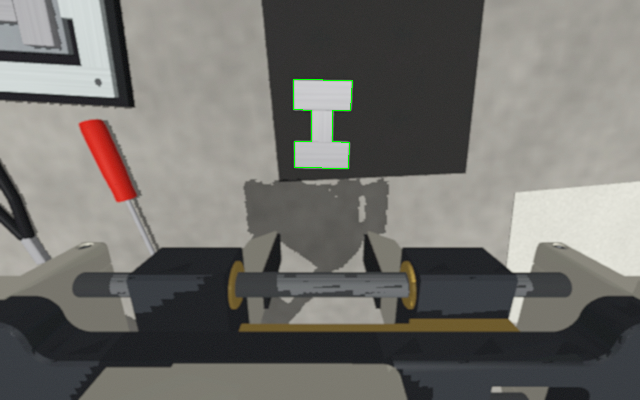

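```bash

python3 -m pendant '[{"dx":-0.6,"dy":-34,"dz":15,"roll":0.7},{"dx":-0.6,"dy":-67,"dz":30,"roll":0.7},{"dx":-0.6,"dy":-67,"dz":65,"roll":0.7},{"dx":-0.6,"dy":-67,"dz":100,"roll":0.7},{"dx":-0.6,"dy":-67,"dz":135,"roll":0.7},{"dx":-0.6,"dy":-67,"dz":160,"roll":0.7},{"dx":-0.6,"dy":-67,"dz":175,"roll":0.7},{"dx":-0.6,"dy":-67,"dz":182,"roll":0.7},{"dx":-0.6,"dy":-67,"dz":185,"roll":0.7},{"dx":-0.6,"dy":-67,"dz":185,"roll":0.7}]'
python3 -m pendant '[{"dx":0,"dy":0,"dz":0,"roll":0},{"dx":0,"dy":0,"dz":0,"roll":0},{"dx":0,"dy":0,"dz":0,"roll":0},{"dx":0,"dy":0,"dz":0,"roll":0},{"dx":0,"dy":0,"dz":0,"roll":0},{"dx":0,"dy":0,"dz":0,"roll":0}]' 10
```

```text
t: 42.27
position: [0.4137, -0.2279, 0.0067]
orientation: [[-0.109, -0.994, -0.0], [-0.994, 0.109, 0.0], [-0.0, 0.0, -1.0]]
force: [-0.0, 0.5, 0.1]
gripper_width: 0.566
t: 42.77
position: [0.4136, -0.2283, 0.0073]
orientation: [[-0.11, -0.994, 0.001], [-0.994, 0.11, -0.0], [0.0, -0.001, -1.0]]
force: [-0.0, 1.1, 4.8]
gripper_width: 0.253
```

```bash

python3 -m pendant '[{"dx":0,"dy":0,"dz":-5,"roll":0},{"dx":0,"dy":0,"dz":-20,"roll":0},{"dx":0,"dy":0,"dz":-45,"roll":0},{"dx":0,"dy":0,"dz":-75,"roll":0},{"dx":0,"dy":0,"dz":-95,"roll":0},{"dx":0,"dy":0,"dz":-100,"roll":0},{"dx":0,"dy":0,"dz":-100,"roll":0}]'
python3 - <<'E'
from platefit import *
im,_=shot('wrist','w24.png'); g=im.mean(2)
C=cam("wrist",np.zeros(3),np.eye(3)); 
for c in (280,320,365):
    e=np.diff(g[160:185,c]); print(np.round(g[164:180,c]).astype(int).tolist())
print(unproj(C,[(320,171.5)],-.0057)*1000)
delta([.5606,.0866,.105],-8.6)
E
```

```text
t: 43.35
position: [0.4138, -0.2286, 0.1077]
orientation: [[-0.11, -0.994, 0.002], [-0.994, 0.11, -0.002], [0.001, -0.002, -1.0]]
force: [-0.7, -0.6, -4.7]
gripper_width: 0.256
[67, 67, 65, 67, 86, 117, 136, 156, 188, 209, 219, 220, 220, 220, 220, 219]
[52, 39, 35, 41, 73, 110, 133, 158, 189, 210, 220, 220, 220, 221, 221, 221]
[68, 67, 68, 71, 85, 118, 139, 160, 189, 210, 219, 222, 222, 221, 222, 221]
[[ -1.4456409  -50.00571882  -5.7       ]]
pos [ 0.4131 -0.228   0.1064] yaw -96.3 delta [-328.9 -112.1    1.4] roll -87.7 j6 58.1 reach 0.567 t 43.4 F [-0.2  0.9 -3.6] w 23.5
```

View pics/w24.png

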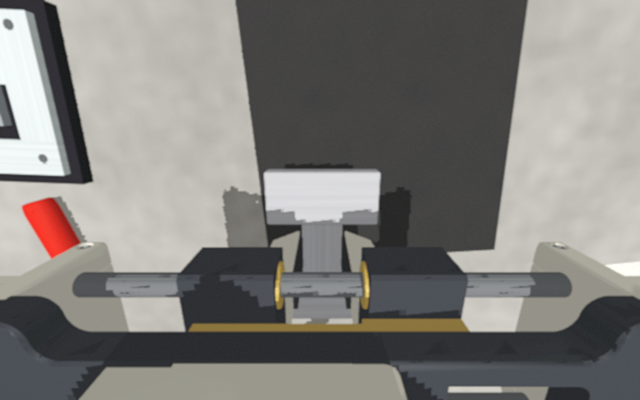

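```bash

python3 -m pendant '[{"dx":-15,"dy":-5,"dz":0,"roll":-4},{"dx":-40,"dy":-14,"dz":0,"roll":-11},{"dx":-70,"dy":-24,"dz":0,"roll":-18},{"dx":-103,"dy":-35,"dz":0,"roll":-25},{"dx":-136,"dy":-46,"dz":0,"roll":-32},{"dx":-169,"dy":-57,"dz":0,"roll":-39},{"dx":-202,"dy":-69,"dz":0,"roll":-46},{"dx":-235,"dy":-80,"dz":0,"roll":-53},{"dx":-265,"dy":-90,"dz":0,"roll":-60},{"dx":-290,"dy":-99,"dz":0,"roll":-67}]'
python3 -c "
from h import *
delta([.5606,.0864,.065],-8.6)"
```

```text
t: 44.23
position: [0.5428, 0.0515, 0.1041]
orientation: [[0.876, -0.483, -0.004], [-0.483, -0.876, 0.0], [-0.004, 0.002, -1.0]]
force: [0.1, -0.8, -2.7]
gripper_width: 0.251
pos [0.5428 0.0515 0.1041] yaw -28.89 delta [ -1.1 -39.2  39.1] roll -20.29 j6 26.2 reach 0.567 t 44.2333 F [ 0.1 -0.8 -2.7] w 23.1
```

```bash

python3 -m pendant '[{"dx":-1,"dy":-18,"dz":5,"roll":-7},{"dx":-2,"dy":-34,"dz":10,"roll":-14},{"dx":-2,"dy":-39,"dz":25,"roll":-20},{"dx":-2,"dy":-39,"dz":38,"roll":-20.4},{"dx":-2,"dy":-39,"dz":38,"roll":-20.4},{"dx":-2,"dy":-39,"dz":38,"roll":-20.4},{"dx":-2,"dy":-39,"dz":38,"roll":-20.4},{"dx":-2,"dy":-39,"dz":38,"roll":-20.4},{"dx":-2,"dy":-39,"dz":38,"roll":-20.4}]'
python3 -c "
from h import *
vision.read_camera('wrist')
delta([.5605,.0864,.036],-8.6)"
```

```text
t: 44.98
position: [0.5613, 0.0839, 0.0693]
orientation: [[0.988, -0.155, 0.001], [-0.155, -0.988, -0.0], [0.001, -0.0, -1.0]]
force: [-0.2, -0.5, -2.9]
gripper_width: 0.256
pos [0.5613 0.0839 0.0693] yaw -8.93 delta [-1.2 -2.3 33.3] roll -0.33 j6 9.7 reach 0.567 t 45.0333 F [ 0.6 -0.5 -3.5] w 23.7
```

```bash

python3 -m pendant '[{"dx":-1,"dy":-2.3,"dz":5,"roll":-0.3},{"dx":-1.2,"dy":-2.3,"dz":14,"roll":-0.3},{"dx":-1.2,"dy":-2.3,"dz":23,"roll":-0.3},{"dx":-1.2,"dy":-2.3,"dz":29,"roll":-0.3},{"dx":-1.2,"dy":-2.3,"dz":32,"roll":-0.3},{"dx":-1.2,"dy":-2.3,"dz":33,"roll":-0.3},{"dx":-1.2,"dy":-2.3,"dz":33,"roll":-0.3},{"dx":-1.2,"dy":-2.3,"dz":33,"roll":-0.3}]'
python3 -c "
from h import *
vision.read_camera('wrist')
delta([.5605,.0864,.0333],-8.6)"
```

```text
t: 45.7
position: [0.5603, 0.0866, 0.0358]
orientation: [[0.989, -0.15, 0.0], [-0.15, -0.989, -0.0], [0.0, 0.0, -1.0]]
force: [0.8, 0.5, -3.8]
gripper_width: 0.259
pos [0.5604 0.0866 0.036 ] yaw -8.6 delta [0.1 0.2 2.7] roll -0.0 j6 9.6 reach 0.567 t 45.75 F [ 0.9 -0.7 -3.6] w 23.6
```

```bash

python3 -m pendant '[{"dx":0.1,"dy":0.2,"dz":1,"roll":0},{"dx":0.1,"dy":0.2,"dz":2,"roll":0},{"dx":0.1,"dy":0.2,"dz":2.5,"roll":0},{"dx":0.1,"dy":0.2,"dz":2.5,"roll":0},{"dx":0.1,"dy":0.2,"dz":2.5,"roll":0}]'
```

```text
t: 46.17
position: [0.5602, 0.0864, 0.0333]
orientation: [[0.989, -0.15, 0.0], [-0.15, -0.989, -0.0], [0.0, 0.0, -1.0]]
force: [-1.3, 0.0, -2.7]
gripper_width: 0.256
```

```bash

python3 -m pendant '[{"dx":0,"dy":0,"dz":0.4,"roll":0},{"dx":0,"dy":0,"dz":0.6,"roll":0},{"dx":0,"dy":0,"dz":0.6,"roll":0}]'
```

```text
t: 46.42
position: [0.5602, 0.0864, 0.0333]
orientation: [[0.989, -0.149, 0.001], [-0.149, -0.989, -0.0], [0.001, 0.0, -1.0]]
force: [-2.7, -0.2, 4.6]
gripper_width: 0.255
```

```bash

python3 -m pendant '[{"dx":0,"dy":0,"dz":-0.4,"roll":0},{"dx":0,"dy":0,"dz":-0.4,"roll":0},{"dx":0,"dy":0,"dz":-0.4,"roll":0},{"dx":0,"dy":0,"dz":-0.4,"roll":0}]' 52
python3 -m pendant '[{"dx":0,"dy":0,"dz":-8,"roll":0},{"dx":0,"dy":0,"dz":-25,"roll":0},{"dx":0,"dy":0,"dz":-60,"roll":0},{"dx":0,"dy":30,"dz":-95,"roll":0},{"dx":0,"dy":60,"dz":-130,"roll":0},{"dx":0,"dy":75,"dz":-165,"roll":0},{"dx":0,"dy":75,"dz":-165,"roll":0},{"dx":0,"dy":75,"dz":-165,"roll":0},{"dx":0,"dy":75,"dz":-165,"roll":0}]'
python3 - <<'E'
from platefit import *
p,R,o=pose(); print(p,yaw(R))
im,C=shot('wrist','w25.png'); np.save("w25p.npy",np.r_[p,R.ravel()])
cv2.imwrite("pics/z25.png",cv2.resize(im[45:185,265:375,::-1],None,fx=4.2,fy=4.2,interpolation=cv2.INTER_CUBIC))
for P in [(0,55,.019),(0,50,.039),(0,18,.039),(0,-18,.039),(0,-50,.039),(0,-55,.019),(-38,20,.019),(38,20,.019),(-33,33,.039),(33,33,.039)]:
    a=proj(C,w(np.array([P[:2]])/1000,.5606,.0866,-8.6,P[2]))[0]; print(P,np.round(a,1),np.round((a-[265,45])*4.2,0))
E
```

```text
t: 46.75
position: [0.5604, 0.0864, 0.0329]
orientation: [[0.989, -0.149, 0.0], [-0.149, -0.989, -0.0], [0.0, -0.0, -1.0]]
force: [-0.1, -0.1, -0.5]
gripper_width: 0.496
t: 47.5
position: [0.5487, 0.0124, 0.198]
orientation: [[0.989, -0.15, 0.0], [-0.15, -0.989, 0.0], [0.0, -0.0, -1.0]]
force: [-0.5, 1.4, -0.0]
gripper_width: 0.567
[0.54871034 0.01239045 0.19796156] -8.625758208173881
(0, 55, 0.019) [321.8  67.6] [239.  95.]
(0, 50, 0.039) [321.9  69.8] [239. 104.]
(0, 18, 0.039) [321.9 102.1] [239. 240.]
(0, -18, 0.039) [322.  136.1] [239. 383.]
(0, -50, 0.039) [322.  164.4] [239. 502.]
(0, -55, 0.019) [321.9 165.6] [239. 507.]
(-38, 20, 0.019) [288.8 101. ] [100. 235.]
(38, 20, 0.019) [354.9 100.9] [378. 235.]
(-33, 33, 0.039) [291.   87.2] [109. 177.]
(33, 33, 0.039) [352.8  87.2] [369. 177.]
```

View pics/z25.png

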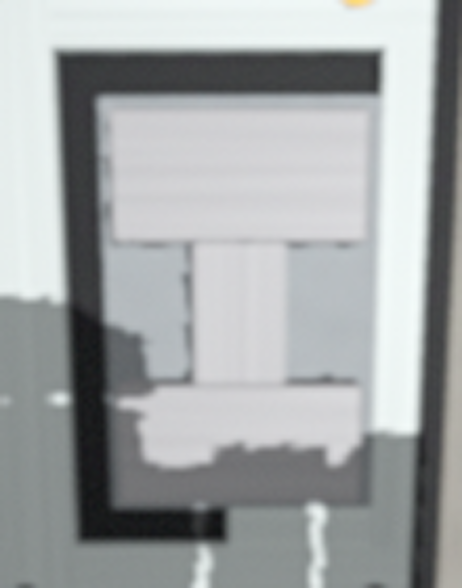

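```bash
python3 -c "
from h import *
shot('side','side26.png')
delta([.36,.34,.2],-90)"
```

```text
pos [0.5481 0.013  0.1964] yaw -8.56 delta [-234.7 -295.3   -2.8] roll 81.44 j6 1.9 reach 0.495 t 47.6 F [-0.9 -0.1 -0. ] w 52.3
```

View pics/side26.png

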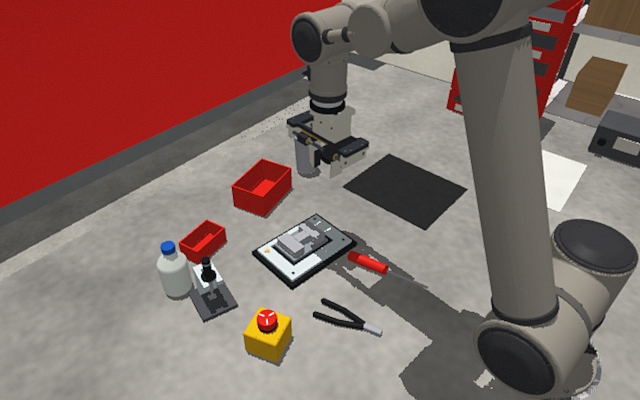

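```bash

python3 -m pendant '[{"dx":-20,"dy":-30,"dz":0,"roll":0},{"dx":-40,"dy":-60,"dz":0,"roll":0},{"dx":-62,"dy":-93,"dz":0,"roll":0},{"dx":-85,"dy":-127,"dz":2,"roll":0},{"dx":-107,"dy":-160,"dz":4,"roll":0},{"dx":-129,"dy":-194,"dz":6,"roll":0},{"dx":-147,"dy":-221,"dz":6,"roll":0},{"dx":-158,"dy":-238,"dz":6,"roll":0},{"dx":-158,"dy":-238,"dz":6,"roll":0},{"dx":-158,"dy":-238,"dz":6,"roll":0}]' 70
python3 -m pendant '[{"dx":0,"dy":0,"dz":0,"roll":0},{"dx":0,"dy":0,"dz":0,"roll":0}]'
python3 - <<'E'
from h import *
p,R,o=pose();print(p,yaw(R),o['t'])
im,C=shot("wrist","w27.png"); np.save("w27p.npy",np.r_[p,R.ravel()])
for r in nets.trace("stop_top","wrist")[:2]: print(round(r["score"],2),np.round(r["box"],1),unproj(C,r["box"][:2],.085))
hsv=cv2.cvtColor(im,cv2.COLOR_RGB2HSV); 
delta([.4358,.3385,.067],-8.6)
E
```

```text
t: 48.43
position: [0.4269, 0.2723, 0.1906]
orientation: [[0.989, -0.146, -0.003], [-0.146, -0.989, -0.001], [-0.002, 0.002, -1.0]]
force: [-0.5, 0.1, -0.1]
gripper_width: 0.76
t: 48.6
position: [0.4285, 0.2704, 0.1913]
orientation: [[0.989, -0.15, -0.001], [-0.15, -0.989, -0.001], [-0.001, 0.001, -1.0]]
force: [0.5, 0.1, -0.5]
gripper_width: 0.766
[0.42848033 0.27042031 0.19130857] -8.641091958820848 48.6
0.72 [315.2 128.3  42.9  38.3] [[0.43292654 0.3386248  0.085     ]]
0.24 [428.4 274.1 121.1 103.1] [[0.53097286 0.16712387 0.085     ]]
pos [0.4287 0.2703 0.1917] yaw -8.68 delta [ -3.3 -68.6 124.6] roll -0.08 j6 32.3 reach 0.552 t 48.7 F [ 0.1 -0.   0. ] w 70.1
```

View pics/w27.png

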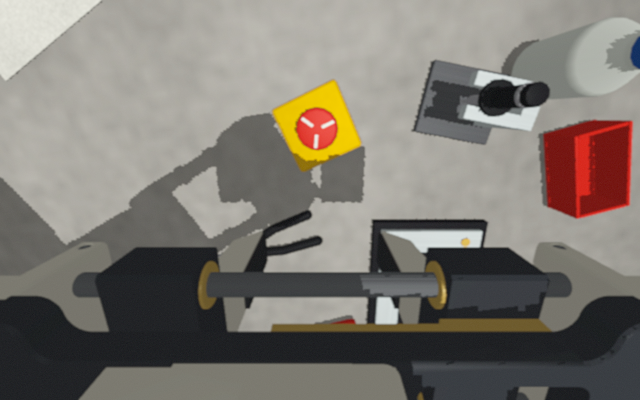

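```bash

python3 -m pendant '[{"dx":-4,"dy":-35,"dz":5,"roll":0},{"dx":-4,"dy":-68.5,"dz":20,"roll":0},{"dx":-4,"dy":-68.5,"dz":45,"roll":0},{"dx":-4,"dy":-68.5,"dz":70,"roll":0},{"dx":-4,"dy":-68.5,"dz":95,"roll":0},{"dx":-4,"dy":-68.5,"dz":113,"roll":0},{"dx":-4,"dy":-68.5,"dz":121,"roll":0},{"dx":-4,"dy":-68.5,"dz":124,"roll":0},{"dx":-4,"dy":-68.5,"dz":124,"roll":0},{"dx":-4,"dy":-68.5,"dz":124,"roll":0}]'
python3 -m pendant '[{"dx":0,"dy":0,"dz":0,"roll":0},{"dx":0,"dy":0,"dz":0,"roll":0},{"dx":0,"dy":0,"dz":0,"roll":0},{"dx":0,"dy":0,"dz":0,"roll":0},{"dx":0,"dy":0,"dz":0,"roll":0},{"dx":0,"dy":0,"dz":0,"roll":0}]' 25
```

```text
t: 49.53
position: [0.4355, 0.3397, 0.0691]
orientation: [[0.989, -0.15, 0.002], [-0.15, -0.989, 0.001], [0.002, -0.001, -1.0]]
force: [-0.0, -0.5, -0.1]
gripper_width: 0.761
t: 50.03
position: [0.4343, 0.3397, 0.0683]
orientation: [[0.989, -0.15, -0.0], [-0.15, -0.989, 0.0], [-0.0, -0.0, -1.0]]
force: [-2.1, 0.1, 2.1]
gripper_width: 0.426
```

```bash

python3 -m pendant '[{"dx":0,"dy":0,"dz":-0.8,"roll":5},{"dx":0,"dy":0,"dz":-1.8,"roll":11},{"dx":0,"dy":0,"dz":-2.8,"roll":17},{"dx":0,"dy":0,"dz":-3.8,"roll":23},{"dx":0,"dy":0,"dz":-4.8,"roll":29},{"dx":0,"dy":0,"dz":-5.8,"roll":35},{"dx":0,"dy":0,"dz":-6.8,"roll":41},{"dx":0,"dy":0,"dz":-7.6,"roll":46},{"dx":0,"dy":0,"dz":-8.2,"roll":50.5},{"dx":0,"dy":0,"dz":-8.2,"roll":50.5}]'
python3 -m pendant '[{"dx":0,"dy":0,"dz":0,"roll":0},{"dx":0,"dy":0,"dz":0,"roll":0},{"dx":0,"dy":0,"dz":0,"roll":0}]'
python3 -c "
from h import *
im,C=shot('side','side28.png'); cv2.imwrite('pics/z28.png',cv2.resize(im[270:370,210:330,::-1],None,fx=5,fy=5,interpolation=3)); print(pose()[2]['torque'],yaw(pose()[1]))
im,C=shot('wrist','w28.png')"
```

```text
t: 50.87
position: [0.4354, 0.3387, 0.0755]
orientation: [[0.51, -0.86, 0.001], [-0.86, -0.51, -0.002], [0.002, -0.0, -1.0]]
force: [4.9, -2.2, -5.7]
gripper_width: 0.429
t: 51.12
position: [0.4354, 0.3387, 0.0755]
orientation: [[0.514, -0.858, 0.001], [-0.858, -0.514, -0.002], [0.002, -0.0, -1.0]]
force: [5.5, -2.4, -5.7]
gripper_width: 0.43
[-0.55215954 -0.84302359  0.06079124] -59.076811521867654
```

View pics/z28.png

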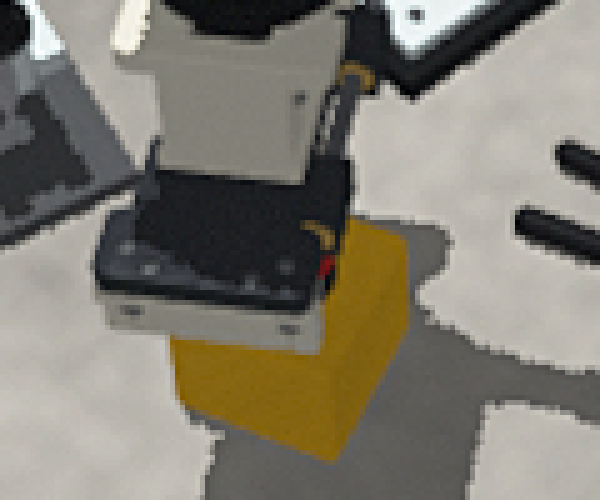

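View pics/w28.png

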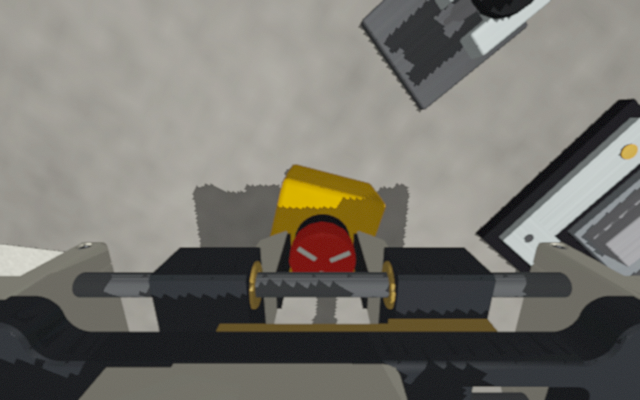

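```bash

python3 -m pendant '[{"dx":0,"dy":0,"dz":0,"roll":0},{"dx":0,"dy":0,"dz":0,"roll":0},{"dx":0,"dy":0,"dz":0,"roll":0},{"dx":0,"dy":0,"dz":0,"roll":0},{"dx":0,"dy":0,"dz":0,"roll":0},{"dx":0,"dy":0,"dz":0,"roll":0}]' 70
python3 -m pendant '[{"dx":0,"dy":0,"dz":-10,"roll":0},{"dx":0,"dy":0,"dz":-30,"roll":0},{"dx":0,"dy":0,"dz":-65,"roll":0},{"dx":0,"dy":0,"dz":-100,"roll":0},{"dx":0,"dy":40,"dz":-120,"roll":0},{"dx":0,"dy":68,"dz":-125,"roll":0},{"dx":0,"dy":68,"dz":-125,"roll":0},{"dx":0,"dy":68,"dz":-125,"roll":0},{"dx":0,"dy":68,"dz":-125,"roll":0}]'
python3 - <<'E'
from h import *
p,R,o=pose();print(p,yaw(R),o['t'])
im,C=shot("wrist","w29.png"); im2,_=shot('side','side29.png'); a=cv2.imread('pics/side0.png');b=cv2.imread('pics/side26.png')
v=np.hstack([x[295:345,245:295] for x in (a,b,im2[:,:,::-1])]); cv2.imwrite('pics/z29.png',cv2.resize(v,None,fx=5,fy=5,interpolation=3))
for r in nets.trace("stop_top","wrist")[:1]: print(round(r["score"],2),np.round(r["box"],1))
E
```

```text
t: 51.72
position: [0.4345, 0.3396, 0.0763]
orientation: [[0.514, -0.858, 0.0], [-0.858, -0.514, -0.0], [0.0, -0.0, -1.0]]
force: [-0.6, -0.9, -0.2]
gripper_width: 0.753
t: 52.47
position: [0.3768, 0.305, 0.2018]
orientation: [[0.514, -0.858, 0.002], [-0.858, -0.514, 0.001], [0.0, -0.002, -1.0]]
force: [0.1, 0.7, -0.1]
gripper_width: 0.761
[0.37684279 0.30496361 0.20182707] -59.09686374708606 52.4667
0.68 [323.7 130.5  43.   39.4]
```

View pics/w29.png

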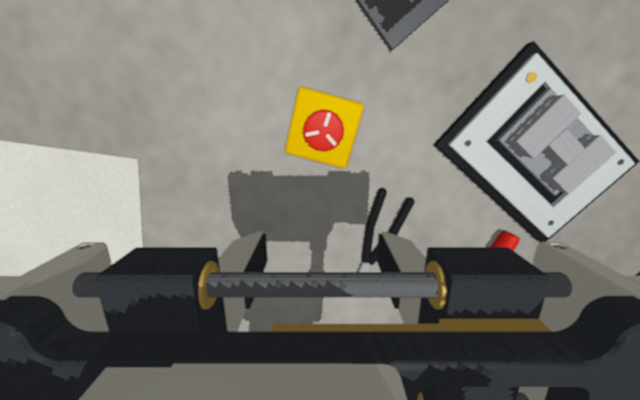

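View pics/z29.png

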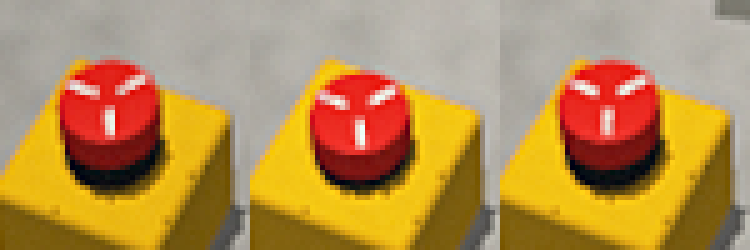

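View pics/side29.png

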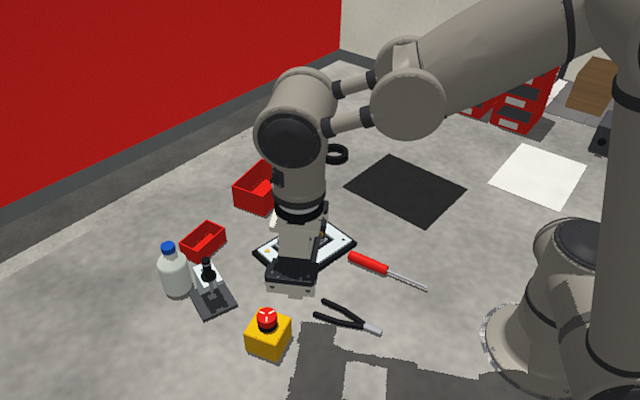

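```bash
python3 -c "
import cv2
a=cv2.imread('pics/w29.png')[30:250,420:640]; cv2.imwrite('pics/z30.png',cv2.resize(a,None,fx=2.7,fy=2.7,interpolation=3))"
```

```text
(no output)
```

View pics/z30.png

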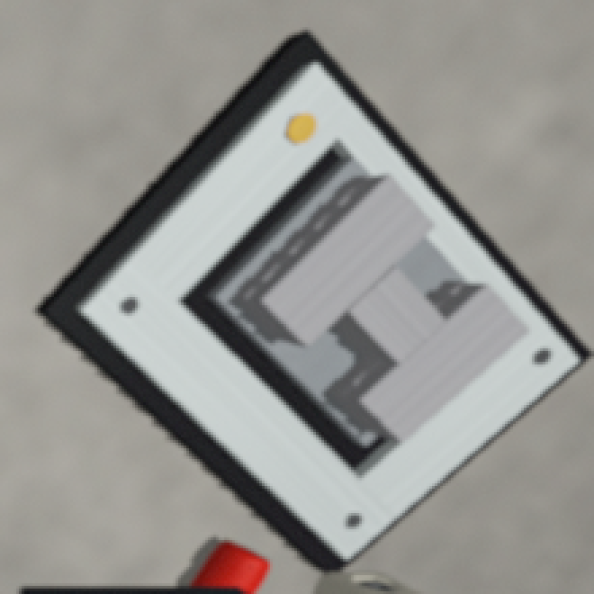

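```bash
python3 -c "
from h import *
delta([.485,.088,.22],-98.6)"
```

```text
pos [0.3769 0.3049 0.2007] yaw -59.1 delta [241.7  18.6 -19.3] roll 39.5 j6 89.0 reach 0.493 t 52.6167 F [ 0.4  0.4 -0.9] w 70.0
```

```bash

python3 -m pendant '[{"dx":27,"dy":2,"dz":-4,"roll":5},{"dx":55,"dy":4,"dz":-8,"roll":11},{"dx":90,"dy":7,"dz":-15,"roll":18},{"dx":125,"dy":10,"dz":-19,"roll":25},{"dx":160,"dy":13,"dz":-19,"roll":32},{"dx":195,"dy":15,"dz":-19,"roll":39},{"dx":225,"dy":18,"dz":-19,"roll":39.5},{"dx":242,"dy":18.6,"dz":-19,"roll":39.5},{"dx":242,"dy":18.6,"dz":-19,"roll":39.5},{"dx":242,"dy":18.6,"dz":-19,"roll":39.5}]'
python3 -m pendant '[{"dx":0,"dy":0,"dz":0,"roll":0},{"dx":0,"dy":0,"dz":0,"roll":0},{"dx":0,"dy":0,"dz":0,"roll":0}]'
python3 - <<'E'
from platefit import *
p,R,o=pose();print(p,yaw(R),o['t'])
im,C=shot("wrist","w31.png"); v=im[:,:,::-1].copy()
for P,z,q,c in ((COV,.019,(.5606,.0866,-8.6),(0,255,0)),(H*1000,.039,(.5606,.0866,81.4),(0,0,255))):
  cv2.polylines(v,[np.round(proj(C,w(np.array(P)/1000,*q,z))*16).astype(np.int32)],True,c,1,shift=4)
s=np.hstack([im[50:200,240:410,::-1],v[50:200,240:410]]); cv2.imwrite("pics/z31.png",cv2.resize(s,None,fx=2.35,fy=2.35,interpolation=3))
E
```

```text
t: 53.45
position: [0.485, 0.0868, 0.2194]
orientation: [[-0.152, -0.988, -0.002], [-0.988, 0.152, 0.0], [0.0, 0.002, -1.0]]
force: [-0.9, -0.6, -0.6]
gripper_width: 0.759
t: 53.7
position: [0.4842, 0.0884, 0.2202]
orientation: [[-0.148, -0.989, -0.0], [-0.989, 0.148, 0.0], [-0.0, 0.0, -1.0]]
force: [-0.6, -0.2, 0.8]
gripper_width: 0.759
[0.48422778 0.08844551 0.22015011] -98.50190230698198 53.7
```

View pics/w31.png

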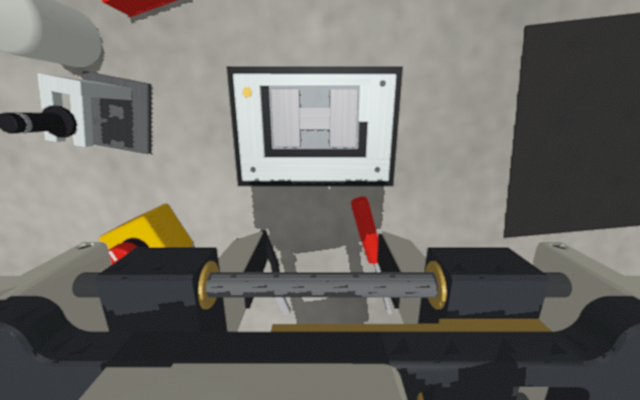

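View pics/z31.png

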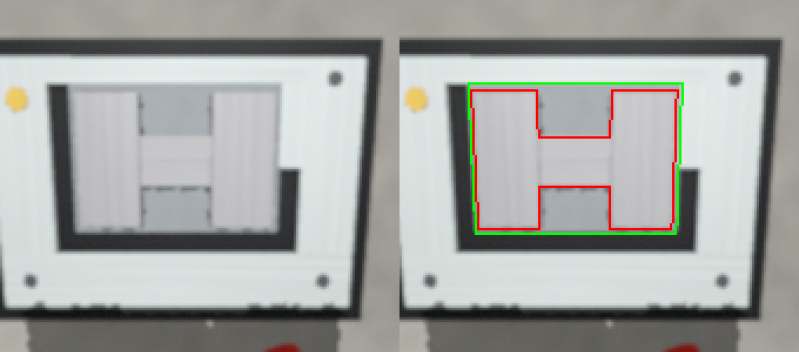

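```bash
python3 -c "
from bench import robot; print(robot.sign_off())"
```

```text
the job is handed in; nothing more can be done
None
```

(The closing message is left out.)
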